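File the soaked perfume bottles and nest the soaking pans

TASK

The labels have soaked off: first lift the glass bottles out of the saucepans, with a light grip, and stand each one upright in an empty compartment of the wooden tray, setting it down gently, one to a compartment. Then put the pans away as one nest, lowering rather than dropping the middle pan into the largest and the smallest into the middle one, each fully down and level with the handles fanned well apart so that none lies over or beside another, and put the lid on the smallest pan. Leave the bottles already in the tray and the things at the back of the bench alone.

Things in the scene. Friction and masses are not known exactly. Their poses are not given: they have to be found in the camera images.
- pan_l: largest steel saucepan, 140 mm across the rim, 10 mm less at the base, wall 2.5 mm, 50 mm high, floor 4 mm thick, 0.6 kg. Origin: centre of underside; z up; handle along +x: steel strap 14 mm wide rising 22 mm outwards from the rim, then a black grip 18 wide (y), 15 high, 86 long, sloping up 10 deg. Up to two bottles stand in it.
- pan_m: middle steel saucepan, 121 mm across the rim, 10 mm less at the base, wall 2.5 mm, 52 mm high, floor 4 mm thick, 0.2 kg. Origin: centre of underside; z up; handle along +x: steel strap 14 mm wide rising 22 mm outwards from the rim, then a black grip 18 wide (y), 15 high, 86 long, sloping up 10 deg. Up to two bottles stand in it. Nested: origin 4 mm above pan_l's, 7 mm play.
- pan_s: smallest steel saucepan, 102 mm across the rim, 10 mm less at the base, wall 2.5 mm, 54 mm high, floor 4 mm thick, 0.15 kg. Origin: centre of underside; z up; handle along +x: steel strap 14 mm wide rising 22 mm outwards from the rim, then a black grip 18 wide (y), 15 high, 86 long, sloping up 10 deg. Empty. Nested: origin 4 mm above pan_m's, 7 mm play.
- pan_l_grip (a point): middle of the handle's black grip near its inner end, 110 mm from that pan's axis and 65 mm above its underside: a good place to pinch the handle from above (18 mm wide)
- pan_l_tip (a point): outer end of that pan's handle, 170 mm from the pan's axis
- pan_m_grip (a point): middle of the handle's black grip near its inner end, 100.5 mm from that pan's axis and 67 mm above its underside: a good place to pinch the handle from above (18 mm wide)
- pan_m_tip (a point): outer end of that pan's handle, 160.5 mm from the pan's axis
- pan_s_grip (a point): middle of the handle's black grip near its inner end, 91 mm from that pan's axis and 69 mm above its underside: a good place to pinch the handle from above (18 mm wide)
- pan_s_tip (a point): outer end of that pan's handle, 151 mm from the pan's axis
- lid: steel lid of the smallest pan, lying knob up on the bench: disc 101 mm across from 6 to 9 mm above the origin (middle rises to 12), below it a locating step 87 mm across; black knob 24 mm across, from 16 to 36 mm above the origin. Origin: centre of the underside; z up. On the pan: origin 48 mm above the pan's, 5 mm play. 0.1 kg
- tray: fixed wooden bottle tray, 190 mm (x) by 130 mm (y), 42 mm high, walls and dividers 6 mm, inside floor 6 mm above its underside; two dividers across x and one across y (37 mm high) make 3 by 2 compartments of about 55 mm, centres at x = -61, 0, 61 mm and y = -31, 31 mm. Origin: centre of the underside; z up
- bottle_a: perfume bottle, amber with a gilt cap, glass body 38 mm (x) by 30 mm (y) and 72 mm high with straight sides, above it a cap about 22 mm across, 102 mm high in all, 0.12 kg; glass: at most 40 N from each finger. Origin: centre of the underside; z up. Absent in some starts (None).
- bottle_b: perfume bottle, red with a red cap, glass body 34 mm (x) by 30 mm (y) and 72 mm high with straight sides, above it a cap about 22 mm across, 102 mm high in all, 0.12 kg; glass: at most 40 N from each finger. Origin: centre of the underside; z up. Absent in some starts (None).
- bottle_c: perfume bottle, pink and round, with a white cap, glass body 34 mm (x) by 34 mm (y) and 72 mm high with straight sides, above it a cap about 22 mm across, 102 mm high in all, 0.12 kg; glass: at most 40 N from each finger. Origin: centre of the underside; z up. Absent in some starts (None).
- bottle_d: perfume bottle, green and square, with a black cap, glass body 30 mm (x) by 30 mm (y) and 72 mm high with straight sides, above it a cap about 22 mm across, 102 mm high in all, 0.12 kg; glass: at most 40 N from each finger. Origin: centre of the underside; z up. Absent in some starts (None).
- filed_1: perfume bottle already filed in a compartment of the tray, smoky black with a gilt cap, 34 by 30 mm, 102 mm high. Origin: centre of the underside. Absent in some starts (None).
- filed_2: perfume bottle already filed in a compartment of the tray, blue with a silver cap, 34 by 30 mm, 102 mm high. Origin: centre of the underside. Absent in some starts (None).
- filed_3: perfume bottle already filed in a compartment of the tray, smoky black with a white cap, 34 by 30 mm, 102 mm high. Origin: centre of the underside. Absent in some starts (None).
- paper_roll: roll of white label paper standing on end at the back of the bench, 100 mm across, 55 mm high; leave it alone
- show_bottle: large amber bottle, 56 by 38 mm, 121 mm high, at the back of the bench; leave it alone
- cap_box: open cardboard box of spare caps, 90 by 160 mm, 50 mm high, at the back of the bench; leave it alone
Mind the look-alikes: they are no part of the job. What is shaped like the pan_m but green is not meant.

How it is judged:
On the way:
1. every bottle from the pans stands upright in the tray (x of bottle_a in the frame of tray between -0.09 and 0.09 m and y of bottle_a in the frame of tray between -0.06 and 0.06 m and z of bottle_a in the frame of tray between 0.002 and 0.012 m and angle between each of bottle_a, bottle_b, bottle_c, bottle_d's own z axis and vertical below 0.12 rad and x of bottle_b in the frame of tray between -0.09 and 0.09 m and y of bottle_b in the frame of tray between -0.06 and 0.06 m and z of bottle_b in the frame of tray between 0.002 and 0.012 m and x of bottle_c in the frame of tray between -0.09 and 0.09 m and y of bottle_c in the frame of tray between -0.06 and 0.06 m and z of bottle_c in the frame of tray between 0.002 and 0.012 m and x of bottle_d in the frame of tray between -0.09 and 0.09 m and y of bottle_d in the frame of tray between -0.06 and 0.06 m and z of bottle_d in the frame of tray between 0.002 and 0.012 m), for 0.2 s.
At the end, for the whole second after the job is handed in: all bottles upright (7 deg) on the tray's floor, old ones too; largest pan level on the bench, middle in it, smallest in that, each seated within 4 mm, 12 mm of centre, 3.4 deg; handle ends over 60 mm apart from above; lid on the smallest within 9 mm of centre, 4 mm of its seat; at rest (all of step 1 and x of filed_1 in the frame of tray between -0.09 and 0.09 m and y of filed_1 in the frame of tray between -0.06 and 0.06 m and z of filed_1 in the frame of tray between 0.002 and 0.012 m and angle between each of filed_1, filed_2, filed_3's own z axis and vertical below 0.12 rad and x of filed_2 in the frame of tray between -0.09 and 0.09 m and y of filed_2 in the frame of tray between -0.06 and 0.06 m and z of filed_2 in the frame of tray between 0.002 and 0.012 m and x of filed_3 in the frame of tray between -0.09 and 0.09 m and y of filed_3 in the frame of tray between -0.06 and 0.06 m and z of filed_3 in the frame of tray between 0.002 and 0.012 m and angle between pan_l's own z axis and vertical below 0.05 rad and height (world z) of pan_l below 0.006 m and z of pan_m in the frame of pan_l between 0 and 0.008 m and horizontal distance between pan_m and pan_l below 0.012 m and angle between each of pan_m, pan_s, lid's own z axis and vertical below 0.06 rad and z of pan_s in the frame of pan_m between 0 and 0.008 m and horizontal distance between pan_s and pan_m below 0.012 m and horizontal distance between pan_l_tip and pan_m_tip above 0.06 m and horizontal distance between each of pan_l_tip, pan_m_tip and pan_s_tip above 0.06 m and horizontal distance between lid and pan_s below 0.009 m and z of lid in the frame of pan_s between 0.044 and 0.052 m and linear speed of each of bottle_a, bottle_b, bottle_c, bottle_d, pan_l, pan_m, pan_s, lid below 0.02 m/s); the robot touches nothing.
It fails at once if a glass bottle is squeezed with more than 40 N by one finger (80 N by both together) (contact force between the fingers and bottle_a above 80 N or contact force between the fingers and bottle_b above 80 N or contact force between the fingers and bottle_c above 80 N or contact force between the fingers and bottle_d above 80 N).
It fails at once if a bottle is driven into the tray (more than 40 N between bottle and tray) (contact force between any of bottle_a, bottle_b, bottle_c, bottle_d and tray above 40 N).
It fails at once if a bottle is dropped: it moves faster than 0.5 m/s out of the fingers (a fall of some 12 mm) ((contact force between the fingers and bottle_a below 0.1 N and linear speed of bottle_a above 0.5 m/s) or (contact force between the fingers and bottle_b below 0.1 N and linear speed of bottle_b above 0.5 m/s) or (contact force between the fingers and bottle_c below 0.1 N and linear speed of bottle_c above 0.5 m/s) or (contact force between the fingers and bottle_d below 0.1 N and linear speed of bottle_d above 0.5 m/s)).
It fails at once if the middle or smallest pan is dropped instead of lowered: it moves faster than 0.6 m/s out of the fingers, more than 12 mm above the bench ((contact force between the fingers and pan_m below 0.1 N and linear speed of pan_m above 0.6 m/s and height (world z) of pan_m above 0.012 m) or (contact force between the fingers and pan_s below 0.1 N and linear speed of pan_s above 0.6 m/s and height (world z) of pan_s above 0.012 m)).
It fails at once if a bottle already in the tray is knocked over or lifted out, or a bystander (paper roll, show bottle, box of caps) is shifted by more than 30 mm (angle between any of filed_1, filed_2, filed_3's own z axis and vertical above 0.4 rad or distance of any of filed_1, filed_2, filed_3 from where it was at the start of the episode above 0.045 m or distance of any of paper_roll, show_bottle, cap_box from where it was at the start of the episode above 0.03 m).
Of bottle_a, bottle_b, bottle_c, bottle_d only 3 to 4 are there at a start; the rules pass over those that are not, and their reading is None.
Of filed_1, filed_2, filed_3 only 1 to 2 are there at a start; the rules pass over those that are not, and their reading is None.
At some moment in a run one of pan_s, lid may be knocked a few centimetres aside while the robot is not near it.
It also fails if it takes over 210 s, if anything falls off the work surface, if the arm or the gripper's body presses on something with over 40 N, if the wrist force passes 120 N, or if a joint passes its speed limit or range.

ROBOT

A 6-joint arm with a two-finger parallel gripper is mounted at the origin on the work surface. World frame = base frame: x ahead of the robot, y to its left, z up, the work surface at z = 0. Lengths are in m, angles in rad, forces in N, time in s.
With the tool pointing down it reaches from about 0.325 to 0.875 m from the base axis. Payload 4.4 kg.
Tool frame: the origin (TCP) lies where the fingers leave the gripper's body, on its centre line; the fingertips stand 73 mm ahead of it and the grasp point (between the pads) lies 54 mm ahead of it; z points along the fingers, y is the direction in which the jaws open and shut (so a half turn about z gives the same grasp; the last joint's range is limited). The gripper opens to 85 mm and grips with 20 to 120 N. Pads are 22 mm wide; open, the fingers measure 114 mm over their backs; the gripper's body (76 mm by 85 mm) begins 54 mm behind the grasp point. The pads swing forward as they close: fully open they stand 13 mm farther back than shut.
Start: joints at [-1.296, 0.207, 1.542, -0, 1.393, -0.15], TCP at [0.237, -0.524, 0.304] pointing down, gripper open.
Joint ranges: [-2.73, 2.73], [-0.86, 2.22], [0.23, 2.46], [-1.11, 4.25], [0.08, 2.63], [-2.82, 2.82]. Speed limits (rad/s): [2.79, 2.79, 3.14, 3.14, 3.14, 3.14].

INTERFACE

Orientations are given as a unit quaternion [x, y, z, w].
In Python, from bench import telemetry, cams, workorder gives the robot as it stands. The module is installed in compiled form; this text tells all that it offers.
- The arm moves only by the tool play_rows, never from a script. Its argument "rows" is a list of rows, each a list of 3 entries, a list of its own where there are three numbers: the turn, a rotation vector about the tool's x, y, z in degrees, then the shift along the tool's x, y, z in mm, then the closure in counts, from 0 (fully open) to 255 (shut). In form: [[[ax, ay, az], [x, y, z], hand], ...]. A call has exactly 8 rows; each row shifts and turns the commanded pose from where the row before left it, along the tool's axes as they then stand; what a row does not reach is not made up. A row lasts 1/10 s, in which the tool goes at most 50 mm and 8.59 degrees, less where a joint would pass 70% of its speed; a pose out of reach is approached as far as the arm can. A call is refused whole if a number of a shift passes 50 or a number of a turn 8.59, either way. A call with a gripper value outside its range is refused whole. The fingers move at their own pace and stop on an object; "force" is the grip in N (left out, the last holds). Time passes only in rows, so rows that do not move let the fingers close, or fill a call up. It gives the time, the measured TCP pose, the force and the opening at its end, in the units of the state.
- telemetry.state(): the state, without advancing time (a new reading comes with each control period).
- cams.camera(name): name is "scene" or "top"; returns a dict with "frame" (400x640x3 uint8, blue, green, red), "mtx" (3x3 intrinsics, pixels), "D" ([k1, k2, p1, p2, k3] as OpenCV has them; the pictures are not rectified), "extrinsics" (4x4, takes a point from camera to world coordinates). Camera axes: x right, y down, z forward; pixel columns grow to the right and rows downward; lengths in m; the calibration is good to about 2 mm. A picture is of the moment at which its call begins. There is no depth.
- workorder.finish_job(): hands the job in, once; it reports no verdict.
The state is a dict: "t": time; "qpos": joint angles; "dq": joint speeds; "joint_torque": joint torques, N m; "tool_pos": TCP position; "tcp_rot": TCP orientation; "contact_force": force on the tool from outside, world axes, zero at the start; "wrist_torque": the same for the moment, N m; "gripper_width": finger opening in m.
Only numpy, scipy, OpenCV 4.12 (cv2) and the standard library are available. Lean on these libraries where they do the work, as an engineer would, in place of code of your own. Each camera call takes 0.05 s, during which the arm holds its last target.

## Working session

There is one attempt and no reset: what is moved stays moved. The work goes in short steps, Python scripts to look and compute and a tool call to move; the robot and the scene stay as the last step left them, time stands still between calls to the robot, and variables do not carry over. Pictures are saved under pics/ and viewed, and the job is handed in when it is done.

Besides the shell and the picture viewer there is one more tool, called after "Call:" by a JSON object that holds its "name" and its "arguments", one argument or row to a line. play_rows: Moves the arm, as the interface text tells. Its arguments: {"type":"object","properties":{"rows":{"type":"array"},"force":{"type":"number"}},"required":["rows"]}

```bash
mkdir -p pics; cat > h.py <<'E'
from bench import telemetry, cams, workorder
import numpy as np, cv2
def snap(n,f):
    c=cams.camera(n); cv2.imwrite('pics/'+f,c['frame']); np.savez('%s.npz'%n,**c); return c
def ray(c,u,v):
    p=cv2.undistortPoints(np.array([[[u,v]]],float),np.array(c['mtx']),np.array(c['D']))[0,0]
    T=np.array(c['extrinsics']); return T[:3,3],T[:3,:3]@np.array([p[0],p[1],1])
def onz(c,u,v,z):
    o,d=ray(c,u,v); return o+d*(z-o[2])/d[2]
def proj(c,P):
    T=np.linalg.inv(np.array(c['extrinsics'])); r,_=cv2.Rodrigues(T[:3,:3])
    return cv2.projectPoints(np.array(P,float).reshape(-1,1,3),r,T[:3,3],np.array(c['mtx']),np.array(c['D']))[0][:,0]
E
python3 - <<'E'
from h import *
for n in('scene','top'):
    c=snap(n,n+'0.png'); print(n,c['extrinsics'],c['mtx'],c['D'])
print(telemetry.state())
E
```

```text
scene [[ 0.53080493  0.50719567 -0.67896884  1.25772171]
 [ 0.84746091 -0.31057309  0.430528   -0.38678859]
 [ 0.00749249 -0.80392593 -0.59468223  0.71082557]
 [ 0.          0.          0.          1.        ]] [[386.61988298   0.         319.92948587]
 [  0.         386.61988298 194.90828346]
 [  0.           0.           1.        ]] [-0.03628626  0.          0.          0.          0.        ]
top [[ 0.01603646 -0.99408763  0.10738997  0.4442039 ]
 [-0.99986572 -0.01630589 -0.00163119  0.10586796]
 [ 0.00337263 -0.10734939 -0.99421564  1.07469063]
 [ 0.          0.          0.          1.        ]] [[372.5864563    0.         322.98518935]
 [  0.         372.5864563  195.20142377]
 [  0.           0.           1.        ]] [-0.01648003  0.          0.          0.          0.        ]
{'t': 0.1, 'qpos': array([-1.29649394e+00,  2.07381856e-01,  1.54284346e+00, -1.05681478e-05,
        1.39349209e+00, -1.50513437e-01]), 'dq': array([ 0.00092371, -0.00222717, -0.00244038, -0.00107614,  0.0010123 ,
       -0.00098336]), 'joint_torque': array([-1.25408311e-03, -3.84095478e+01, -2.92550361e+01, -2.20698444e-04,
        4.94976615e-03,  2.39366159e-06]), 'tool_pos': array([ 0.23681924, -0.52337015,  0.30279963]), 'tcp_rot': array([ 9.77525377e-01,  2.10815105e-01, -7.09035222e-05, -1.06002017e-03]), 'contact_force': array([0.10137199, 0.60266364, 0.53271006]), 'wrist_torque': array([ 0.0078782 , -0.01102823, -0.02973323]), 'gripper_width': 0.08543812419477839}
```

View pics/scene0.png

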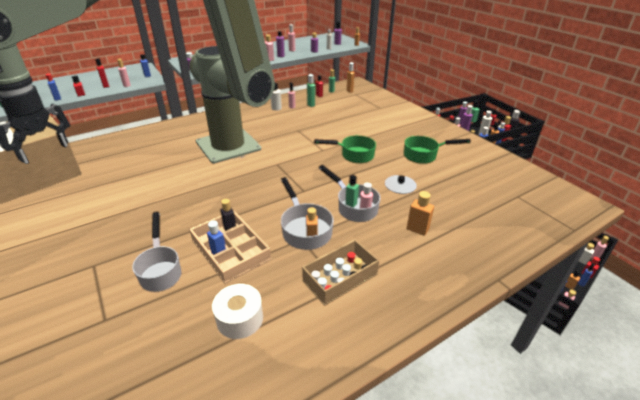

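View pics/top0.png

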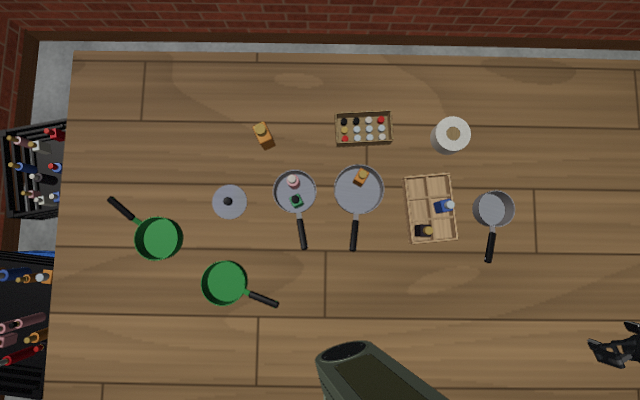

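```bash
python3 - <<'E'
from h import *
a=cv2.imread('pics/top0.png'); cv2.imwrite('pics/top0z.png',cv2.resize(a[150:270,200:360],None,fx=5,fy=5,interpolation=cv2.INTER_CUBIC))
cv2.imwrite('pics/top0y.png',cv2.resize(a[150:270,380:540],None,fx=5,fy=5,interpolation=cv2.INTER_CUBIC))
a=cv2.imread('pics/scene0.png'); cv2.imwrite('pics/scene0z.png',cv2.resize(a[150:300,120:320],None,fx=4,fy=4,interpolation=cv2.INTER_CUBIC))
cv2.imwrite('pics/scene0y.png',cv2.resize(a[150:300,250:450],None,fx=4,fy=4,interpolation=cv2.INTER_CUBIC))
E
```

```text
(no output)
```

View pics/top0z.png

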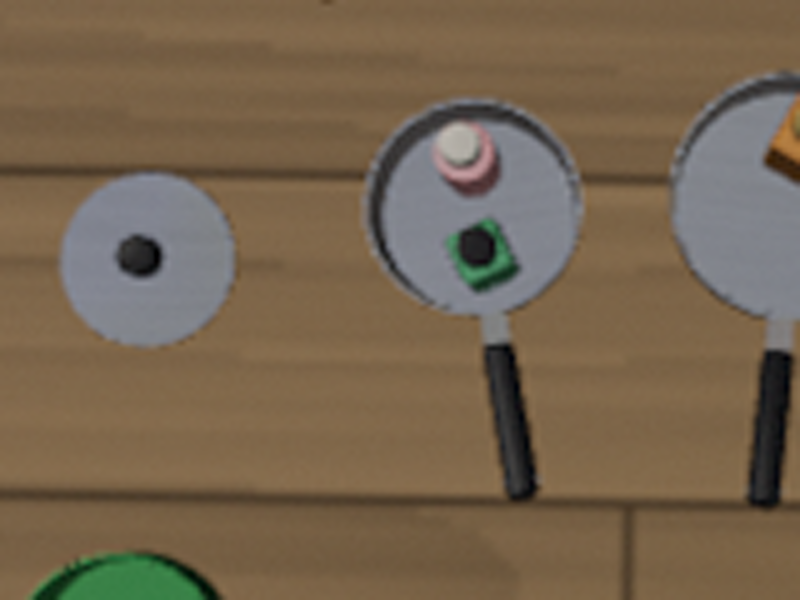

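View pics/top0y.png

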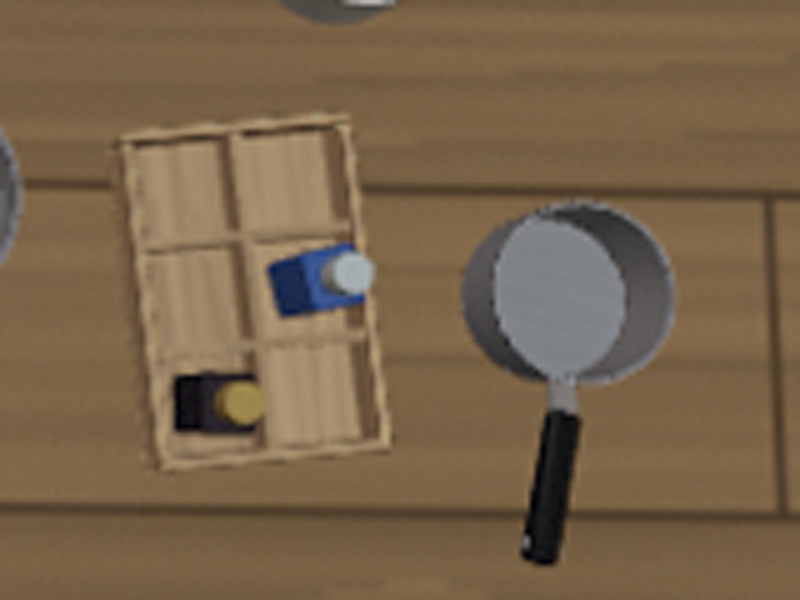

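View pics/scene0z.png

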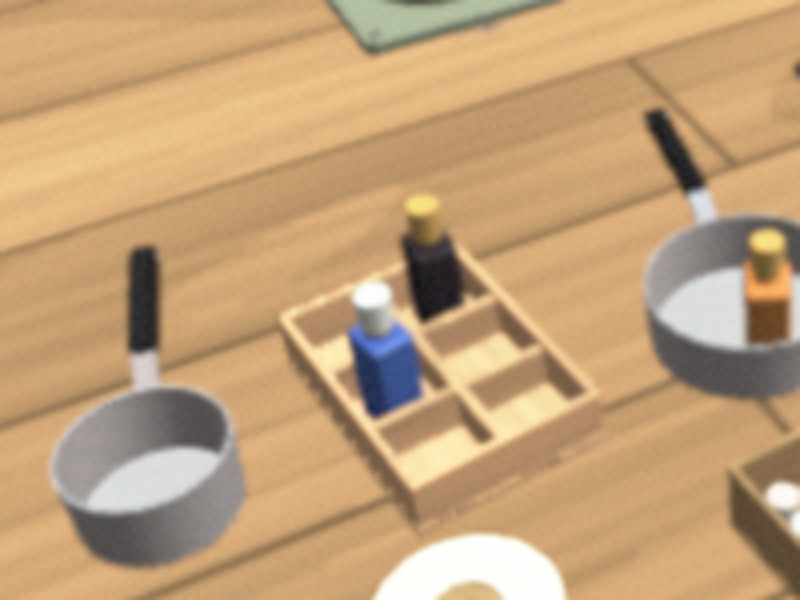

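View pics/scene0y.png

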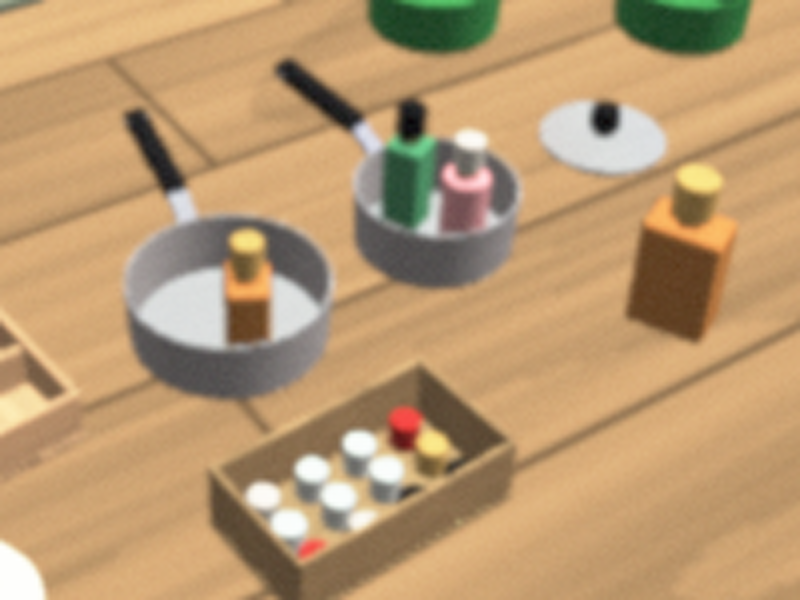

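```bash
python3 - <<'E'
from h import *
a=cv2.imread('pics/top0.png'); cv2.imwrite('pics/top0x.png',cv2.resize(a[150:270,280:440],None,fx=5,fy=5,interpolation=cv2.INTER_CUBIC))
c=dict(np.load('top.npz'))
U=lambda ox,X,Y,z:np.round(onz(c,ox+(X+.5)/5-.5,150+(Y+.5)/5-.5,z)*1000,1)[:2]
print('pan_m c',U(200,472.5,206,.052),'gr tip',U(200,520,492,.078), 'grip in',U(200,497,348,.067))
print('lid',U(200,148,259,.009),'knob',U(200,139,256,.036))
print('pan_s',U(380,583,292.5,.054),'tip',U(380,540,558,.08),'gripin',U(380,563,412,.07))
print('green cap',U(200,478,246,.106),'pink',U(200,460,143,.106))
print('green body top corners',[U(200,*p,.076) for p in((446,243),(492,218),(519,268),(484,290))])
print('tray',[U(380,*p,.042) for p in((122,138),(350,117),(388,443),(162,468))])
print('blue cap',U(380,350,272,.108),'black',U(380,240,402,.108))
E
```

```text
pan_m c [565.6 184.2] gr tip [410.3 153.4] grip in [486.8 168. ]
lid [537.  373.2] knob [536.2 371.5]
pan_s [ 526.5 -374.3] tip [ 383.  -334.5] gripin [ 460.4 -353.7]
green cap [538.2 176.7] pink [592.4 187.5]
green body top corners [array([542.4, 196.2]), array([556.4, 171.7]), array([529.6, 156.5]), array([517.4, 175.1])]
tray [array([ 610.3, -122.4]), array([ 624.4, -251.2]), array([ 442.3, -268.6]), array([ 426.8, -143.2])]
blue cap [ 530.9 -226.6] black [ 462.4 -168.1]
```

View pics/top0x.png

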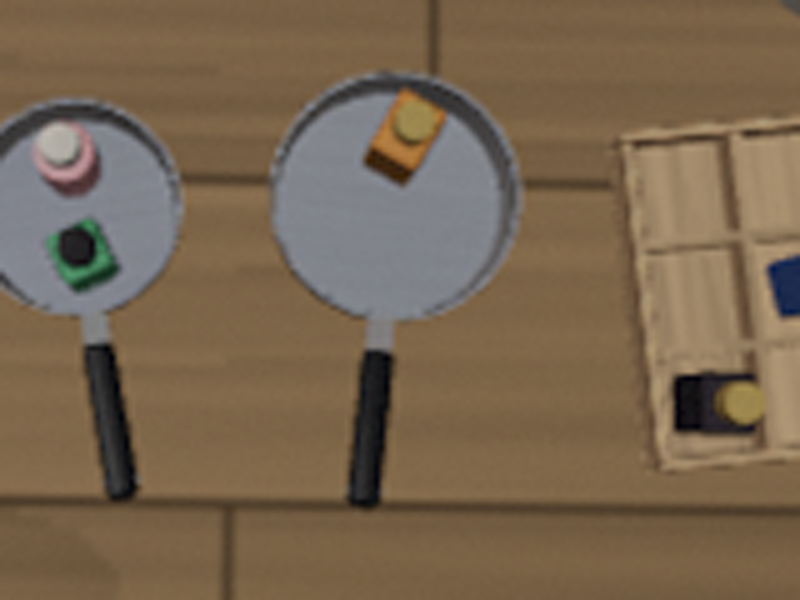

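```bash
cat >> h.py <<'E'
from scipy.spatial.transform import Rotation as Rn
def st():
    s=telemetry.state(); R=Rn.from_quat(s['tcp_rot']).as_matrix()
    return s,R
def go(x,y,z,jaw,show=True):
    """grasp point world mm (54 ahead of tcp), jaw dir deg (world). print turn about tool axes then shift in final tool frame"""
    s,R=st(); p=s['tool_pos']*1000
    best=None
    for k in range(-2,3):
        a=np.radians(jaw+180*k); yv=np.array([np.cos(a),np.sin(a),0]); zv=np.array([0,0,-1.]); xv=np.cross(yv,zv)
        Rt=np.c_[xv,yv,zv]; rv=np.degrees(Rn.from_matrix(R.T@Rt).as_rotvec())
        if best is None or abs(rv[2])<abs(best[0][2])-.01: best=(rv,Rt)
    rv,Rt=best
    d=np.array([x,y,z+54])-p
    print('turn',np.round(rv,1),'shift',np.round(Rt.T@d,1),'| world d',np.round(d,1),'gp',np.round(p-[0,0,54],1),'w',round(s['gripper_width']*1000,1),'F',np.round(s['contact_force'],1),'q6',round(s['qpos'][5],2),'t',round(s['t'],1))
E
python3 - <<'E'
from h import *
c=dict(np.load('top.npz')); s=dict(np.load('scene.npz'))
U=lambda ox,X,Y,z:np.round(onz(c,ox+(X+.5)/5-.5,150+(Y+.5)/5-.5,z)*1000,1)[:2]
print('pan_l',U(280,396,195.5,.05),'tip',U(280,365,500,.078),'inner',U(280,378,352,.065),'amber cap',U(280,415,120,.106))
print([U(280,*p,.076) for p in ((405,88),(446,108),(408,165),(370,148))])
for n,P,o in(('green',(.538,.177,.106),250),('pink',(.5924,.1875,.106),250),('blue',(.531,-.2266,.108),120),('lidknob',(.536,.3715,.036),250)):
    q=proj(s,P)[0]; print(n,(q-[o,150])*4)
go(592,187,150,101)
E
```

```text
pan_l [574.6   5.2] tip [408.1  23.4] inner [487.2  15.9] amber cap [607.7   0.9]
[array([630.3,   3.2]), array([619.7, -19.2]), array([588.1,   1.3]), array([597.,  22.])]
green [408.97566981 103.25856137]
pink [468.0522929 136.4592454]
blue [373.56922753 290.62266553]
lidknob [602.32990704 104.77288553]
turn [-0.1 -0.  13.3] shift [ 484.2 -629.5   98.8] | world d [355.2 710.4 -98.8] gp [ 236.8 -523.4  248.8] w 85.4 F [0.1 0.6 0.5] q6 -0.15 t 0.1
```

```bash
python3 -c "
from h import *
go(608,1,130,60)"
```

```text
turn [-0.1  0.  54.3] shift [  59.3 -639.7  118.8] | world d [ 371.2  524.4 -118.8] gp [ 236.8 -523.4  248.8] w 85.4 F [0.1 0.6 0.5] q6 -0.15 t 0.1
```

Call:
{"name": "play_rows", "arguments": {
  "rows": [
    [[0,0,7.75],[0,0,0],90],
    [[0,0,7.75],[0,0,0],90],
    [[0,0,7.75],[0,0,0],90],
    [[0,0,7.75],[0,0,0],90],
    [[0,0,7.75],[0,0,0],90],
    [[0,0,7.75],[0,0,0],90],
    [[0,0,7.75],[0,0,0],90],
    [[0,0,0],[4,-45,0],90]
  ],
  "force": 22
}}

```text
t: 0.9
tool_pos: [0.2609, -0.4895, 0.3034]
tcp_rot: [0.965, -0.262, -0.0, 0.001]
contact_force: [0.6, 1.1, -0.1]
gripper_width: 0.0552
```

Call:
{"name": "play_rows", "arguments": {
  "rows": [
    [[0,0,0],[4,-45,0],90],
    [[0,0,0],[4,-45,0],90],
    [[0,0,0],[4,-45,0],90],
    [[0,0,0],[4,-45,0],90],
    [[0,0,0],[4,-45,0],90],
    [[0,0,0],[4,-45,0],90],
    [[0,0,0],[4,-45,0],90],
    [[0,0,0],[4,-45,0],90]
  ]
}}

```text
t: 1.7
tool_pos: [0.4706, -0.189, 0.3035]
tcp_rot: [0.966, -0.258, -0.0, -0.0]
contact_force: [0.3, -0.2, -0.2]
gripper_width: 0.0549
```

```bash
python3 -c "
from h import *
go(608,1,130,60)"
```

```text
turn [0.  0.  0.1] shift [  24.  -233.2  119.5] | world d [ 137.4  190.  -119.5] gp [ 470.6 -189.   249.5] w 54.9 F [ 0.3 -0.2 -0.2] q6 1.54 t 1.7
```

Call:
{"name": "play_rows", "arguments": {
  "rows": [
    [[0,0,0],[4,-40,0],110],
    [[0,0,0],[4,-40,0],110],
    [[0,0,0],[4,-40,0],110],
    [[0,0,0],[4,-40,20],110],
    [[0,0,0],[4,-40,25],110],
    [[0,0,0],[4,-33,25],110],
    [[0,0,0],[0,0,25],110],
    [[0,0,0],[0,0,25],110]
  ]
}}

```text
t: 2.5
tool_pos: [0.6072, 0.0007, 0.1821]
tcp_rot: [0.966, -0.257, -0.001, 0.0]
contact_force: [0.0, 0.3, -0.5]
gripper_width: 0.0486
```

Call:
{"name": "play_rows", "arguments": {
  "rows": [
    [[0,0,0],[0,0,0],110],
    [[0,0,0],[0,0,0],110],
    [[0,0,0],[0,0,0],110],
    [[0,0,0],[0,0,0],110],
    [[0,0,0],[0,0,0],110],
    [[0,0,0],[0,0,0],110],
    [[0,0,0],[0,0,0],110],
    [[0,0,0],[0,0,0],110]
  ]
}}

```text
t: 3.3
tool_pos: [0.6071, -0.0008, 0.184]
tcp_rot: [0.966, -0.258, 0.0, -0.0]
contact_force: [-0.0, 0.7, -0.3]
gripper_width: 0.0487
```

```bash
python3 -c "
from h import *
go(608,1,70,60)
snap('scene','s1.png');snap('top','t1.png')
a=cv2.imread('pics/s1.png')[100:300,180:440]; b=cv2.imread('pics/t1.png')[100:260,250:510]
cv2.imwrite('pics/s1z.png',cv2.resize(a,None,fx=3,fy=3));cv2.imwrite('pics/t1z.png',cv2.resize(b,None,fx=3,fy=3))"
```

```text
turn [-0.  -0.   0.1] shift [-0.2 -2.  60. ] | world d [  0.9   1.8 -60. ] gp [607.1  -0.8 130. ] w 48.7 F [-0.   0.7 -0.3] q6 1.95 t 3.3
```

View pics/s1z.png

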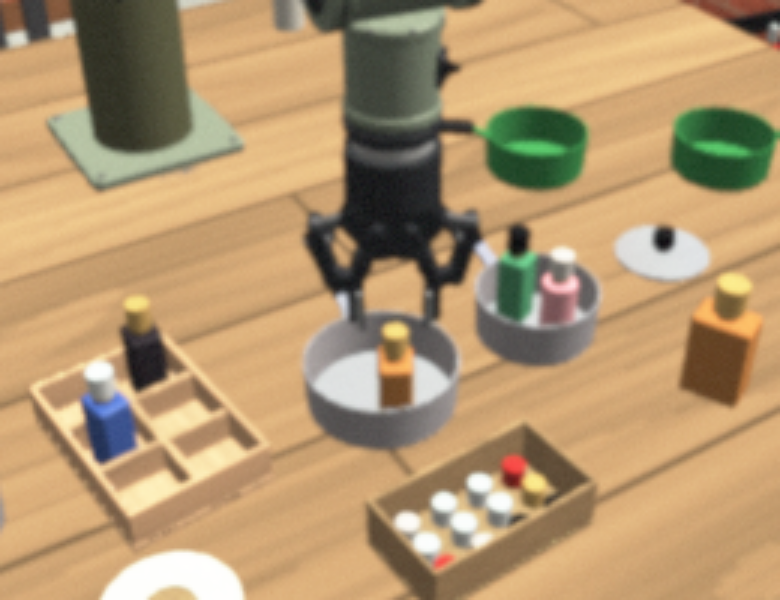

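Call:
{"name": "play_rows", "arguments": {
  "rows": [
    [[0,0,0],[0,-2,15],110],
    [[0,0,0],[0,0,15],110],
    [[0,0,0],[0,0,15],110],
    [[0,0,0],[0,0,15],110],
    [[0,0,0],[0,0,0],110],
    [[0,0,0],[0,0,0],110],
    [[0,0,0],[0,0,0],110],
    [[0,0,0],[0,0,0],110]
  ]
}}

```text
t: 4.2
tool_pos: [0.6089, 0.0008, 0.1249]
tcp_rot: [0.966, -0.258, 0.001, -0.0]
contact_force: [-0.3, 0.5, 0.5]
gripper_width: 0.0483
```

```bash
python3 -c "
from h import *
go(608,1,70,60)
snap('scene','s2.png')
a=cv2.imread('pics/s2.png')[150:270,240:400]
cv2.imwrite('pics/s2z.png',cv2.resize(a,None,fx=5,fy=5))"
```

```text
turn [-0.  -0.1  0.1] shift [-0.9  0.3  0.9] | world d [-0.9  0.2 -0.9] gp [608.9   0.8  70.9] w 48.3 F [-0.3  0.5  0.5] q6 1.95 t 4.2
```

View pics/s2z.png

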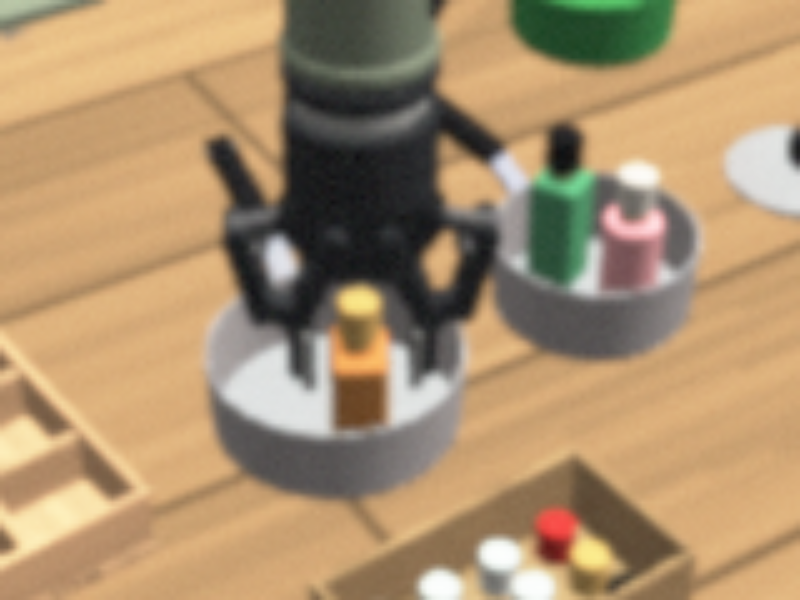

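Call:
{"name": "play_rows", "arguments": {
  "rows": [
    [[0,0,0],[0,0,0],130],
    [[0,0,0],[0,0,0],140],
    [[0,0,0],[0,0,0],150],
    [[0,0,0],[0,0,0],160],
    [[0,0,0],[0,0,0],170],
    [[0,0,0],[0,0,0],180],
    [[0,0,0],[0,0,0],190],
    [[0,0,0],[0,0,0],200]
  ],
  "force": 22
}}

```text
t: 5.05
tool_pos: [0.6081, 0.0008, 0.124]
tcp_rot: [0.966, -0.258, -0.0, 0.0]
contact_force: [-1.8, -1.3, 2.1]
gripper_width: 0.0297
```

Call:
{"name": "play_rows", "arguments": {
  "rows": [
    [[0,0,0],[0,0,0],220],
    [[0,0,0],[0,0,0],255],
    [[0,0,0],[0,0,0],255],
    [[0,0,0],[0,0,-3],255],
    [[0,0,0],[0,0,-5],255],
    [[0,0,0],[0,0,-8],255],
    [[0,0,0],[0,0,-10],255],
    [[0,0,0],[0,0,-14],255]
  ]
}}

```text
t: 5.85
tool_pos: [0.6079, 0.0011, 0.1645]
tcp_rot: [0.966, -0.258, -0.0, -0.0]
contact_force: [0.4, -1.1, -0.7]
gripper_width: 0.0296
```

```bash
python3 -c "
from h import *
go(608,1,70,60)
snap('scene','s3.png')
a=cv2.imread('pics/s3.png')[130:270,240:400]
cv2.imwrite('pics/s3z.png',cv2.resize(a,None,fx=4,fy=4))"
```

```text
turn [0.  0.  0.1] shift [ 0.2  0.  40.5] | world d [  0.1  -0.1 -40.5] gp [607.9   1.1 110.5] w 29.6 F [ 0.4 -1.1 -0.7] q6 1.95 t 5.8
```

View pics/s3z.png

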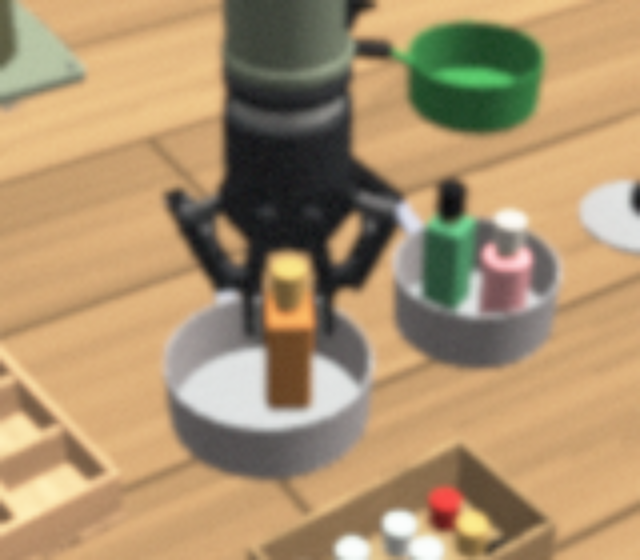

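```bash
python3 -c "
from h import *
go(590,-220.6,190,96.2)"
```

```text
turn [ -0.   -0.3 -36.1] shift [-43.6 218.  -76.2] | world d [ -19.8 -221.5   76.2] gp [609.8   0.9 113.8] w 29.5 F [ 1.4  0.1 -0.3] q6 1.95 t 5.9
```

Call:
{"name": "play_rows", "arguments": {
  "rows": [
    [[0,0,-6],[0,0,-15],255],
    [[0,0,-6],[0,0,-15],255],
    [[0,0,-6],[0,0,-15],255],
    [[0,0,-6],[0,0,-15],255],
    [[0,0,-6],[0,0,-10],255],
    [[0,0,-6],[0,0,-8],255],
    [[0,0,0],[-2,15,0],255],
    [[0,0,0],[-6,25,0],255]
  ]
}}

```text
t: 6.7
tool_pos: [0.6048, -0.0396, 0.2426]
tcp_rot: [0.999, 0.053, 0.001, 0.0]
contact_force: [-0.2, -0.2, -0.9]
gripper_width: 0.0295
```

Call:
{"name": "play_rows", "arguments": {
  "rows": [
    [[0,0,0],[-6,30,0],255],
    [[0,0,0],[-6,30,0],255],
    [[0,0,0],[-6,30,0],255],
    [[0,0,0],[-6,30,0],255],
    [[0,0,0],[-6,28,0],255],
    [[0,0,0],[-4,20,0],255],
    [[0,0,0],[-1,10,0],255],
    [[0,0,0],[0,0,0],255]
  ]
}}

```text
t: 7.5
tool_pos: [0.5881, -0.2223, 0.2417]
tcp_rot: [0.999, 0.051, -0.0, 0.0]
contact_force: [0.6, 0.2, -1.1]
gripper_width: 0.0295
```

```bash
python3 -c "
from h import *
go(590,-220.6,130,96.2)
snap('scene','s4.png')
a=cv2.imread('pics/s4.png')[130:300,140:340]
cv2.imwrite('pics/s4z.png',cv2.resize(a,None,fx=3.5,fy=3.5))
snap('top','t4.png')
a=cv2.imread('pics/t4.png')[130:270,360:560]
cv2.imwrite('pics/t4z.png',cv2.resize(a,None,fx=4,fy=4))"
```

```text
turn [ 0.   0.  -0.3] shift [ 2.1 -1.4 57.7] | world d [  1.9   1.7 -57.7] gp [ 588.1 -222.3  187.7] w 29.5 F [ 0.6  0.2 -1.1] q6 0.97 t 7.5
```

View pics/s4z.png

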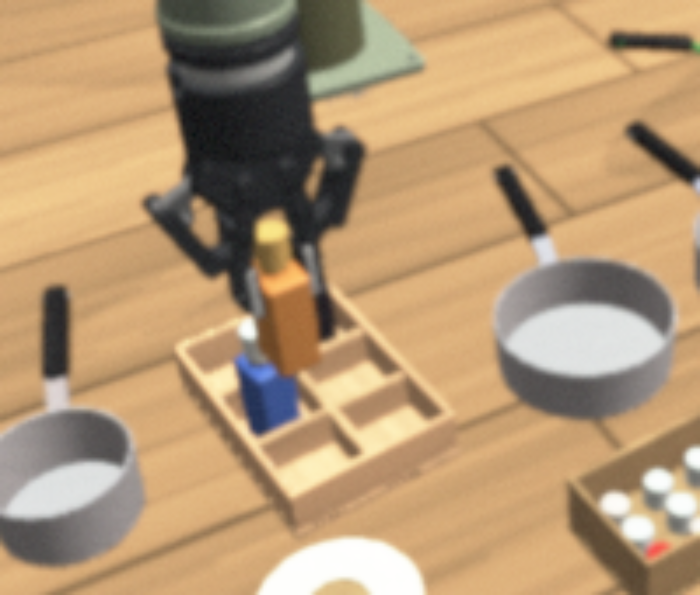

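View pics/t4z.png

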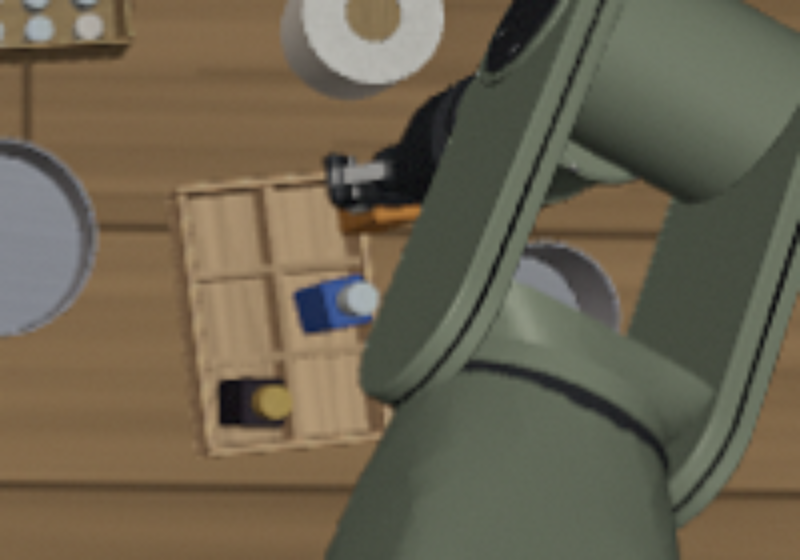

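Call:
{"name": "play_rows", "arguments": {
  "rows": [
    [[0,0,0],[2,-1.5,10],255],
    [[0,0,0],[0,0,15],255],
    [[0,0,0],[0,0,20],255],
    [[0,0,0],[0,0,20],255],
    [[0,0,0],[0,0,15],255],
    [[0,0,0],[0,0,10],255],
    [[0,0,0],[0,0,5],255],
    [[0,0,0],[0,0,0],255]
  ]
}}

```text
t: 8.4
tool_pos: [0.5901, -0.2184, 0.1461]
tcp_rot: [0.999, 0.053, -0.001, -0.0]
contact_force: [-0.2, -0.0, -1.2]
gripper_width: 0.0295
```

```bash
python3 -c "
from h import *
go(590,-220.6,72,96.2)
snap('scene','s5.png')
a=cv2.imread('pics/s5.png')[130:300,140:340]
cv2.imwrite('pics/s5z.png',cv2.resize(a,None,fx=3.5,fy=3.5))"
```

```text
turn [-0.   0.1 -0.1] shift [-0.3  2.2 20.1] | world d [ -0.1  -2.2 -20.1] gp [ 590.1 -218.4   92.1] w 29.5 F [-0.2 -0.  -1.2] q6 0.97 t 8.4
```

View pics/s5z.png

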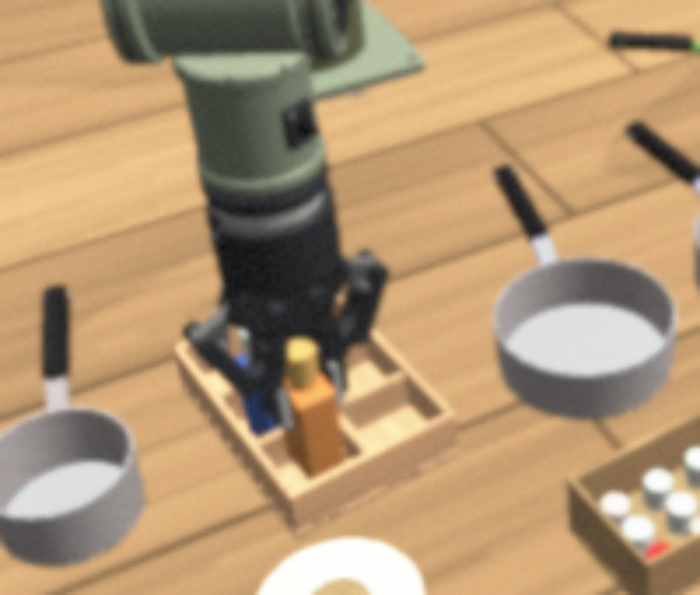

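Into the compartment correctly. Lower slowly by 20 with y +2.

Call:
{"name": "play_rows", "arguments": {
  "rows": [
    [[0,0,0],[0,1,3],255],
    [[0,0,0],[0,1,4],255],
    [[0,0,0],[0,0,4],255],
    [[0,0,0],[0,0,3],255],
    [[0,0,0],[0,0,2],255],
    [[0,0,0],[0,0,1],255],
    [[0,0,0],[0,0,1],255],
    [[0,0,0],[0,0,0],255]
  ]
}}

```text
t: 9.25
tool_pos: [0.5905, -0.2207, 0.1288]
tcp_rot: [0.999, 0.053, -0.0, -0.0]
contact_force: [-0.1, 0.2, -0.8]
gripper_width: 0.0294
```

```bash
python3 -c "
from h import *
go(590,-220.6,72,96.2)"
```

```text
turn [-0.   0.  -0.1] shift [-0.5 -0.1  2.8] | world d [-0.5  0.1 -2.8] gp [ 590.5 -220.7   74.8] w 29.4 F [-0.1  0.2 -0.8] q6 0.97 t 9.2
```

Call:
{"name": "play_rows", "arguments": {
  "rows": [
    [[0,0,0],[0,0,0.7],255],
    [[0,0,0],[0,0,0.7],255],
    [[0,0,0],[0,0,0.6],255],
    [[0,0,0],[0,0,0.5],255],
    [[0,0,0],[0,0,0.5],255],
    [[0,0,0],[0,0,0],255],
    [[0,0,0],[0,0,0],255],
    [[0,0,0],[0,0,0],255]
  ]
}}

```text
t: 10.05
tool_pos: [0.5906, -0.2207, 0.1261]
tcp_rot: [0.999, 0.053, 0.0, 0.0]
contact_force: [-0.5, -0.0, 0.9]
gripper_width: 0.0293
```

```bash
python3 -c "
from h import *
go(590,-220.6,72,96.2)"
```

```text
turn [ 0.  -0.  -0.1] shift [-0.6 -0.2  0.1] | world d [-0.6  0.1 -0.1] gp [ 590.6 -220.7   72.1] w 29.3 F [-0.5 -0.   0.9] q6 0.97 t 10.1
```

Call:
{"name": "play_rows", "arguments": {
  "rows": [
    [[0,0,0],[0,0,0],165],
    [[0,0,0],[0,0,0],150],
    [[0,0,0],[0,0,0],135],
    [[0,0,0],[0,0,0],120],
    [[0,0,0],[0,0,0],110],
    [[0,0,0],[0,0,0],110],
    [[0,0,0],[0,0,0],110],
    [[0,0,0],[0,0,-5],110]
  ]
}}

```text
t: 10.85
tool_pos: [0.5899, -0.2204, 0.1302]
tcp_rot: [0.999, 0.053, -0.001, -0.001]
contact_force: [-0.4, 0.2, -0.6]
gripper_width: 0.0483
```

Call:
{"name": "play_rows", "arguments": {
  "rows": [
    [[0,0,0],[0,0,-10],110],
    [[0,0,0],[0,0,-15],110],
    [[0,0,0],[0,0,-20],110],
    [[0,0,0],[0,0,-20],110],
    [[0,0,0],[0,0,-20],110],
    [[0,0,0],[0,0,-20],110],
    [[0,0,0],[0,0,-15],110],
    [[0,0,0],[0,0,0],110]
  ]
}}

```text
t: 11.65
tool_pos: [0.5922, -0.2215, 0.2553]
tcp_rot: [0.999, 0.053, 0.003, 0.002]
contact_force: [0.7, -0.4, 0.2]
gripper_width: 0.0484
```

```bash
python3 -c "
from h import *
go(592.4,187.5,190,101)
snap('scene','s6.png')
a=cv2.imread('pics/s6.png')[130:300,140:440]
cv2.imwrite('pics/s6z.png',cv2.resize(a,None,fx=2.6,fy=2.6))"
```

```text
turn [ 0.3 -0.4 -4.9] shift [  78.3 -401.4   11.3] | world d [ 2.00e-01  4.09e+02 -1.13e+01] gp [ 592.2 -221.5  201.3] w 48.4 F [ 0.7 -0.4  0.2] q6 0.97 t 11.7
```

View pics/s6z.png

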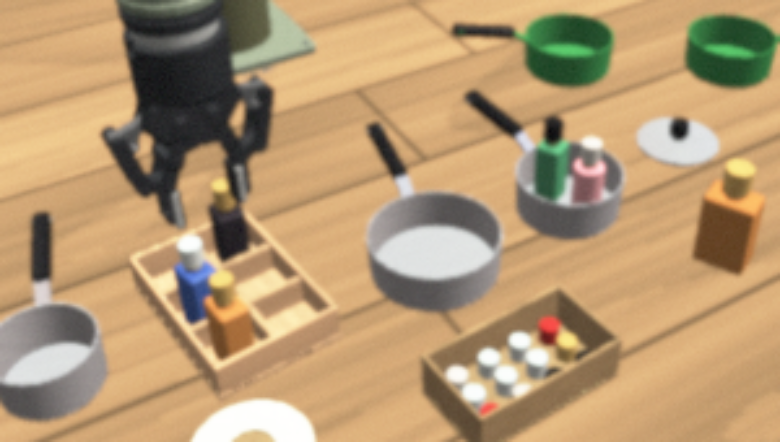

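Call:
{"name": "play_rows", "arguments": {
  "rows": [
    [[0,0,-5],[0,0,0],110],
    [[0,0,0],[5,-25,0],110],
    [[0,0,0],[9,-47,0],110],
    [[0,0,0],[9,-47,0],110],
    [[0,0,0],[9,-47,0],110],
    [[0,0,0],[9,-47,0],110],
    [[0,0,0],[9,-47,0],110],
    [[0,0,0],[9,-47,0],110]
  ]
}}

```text
t: 12.5
tool_pos: [0.5882, 0.0938, 0.2494]
tcp_rot: [0.995, 0.096, -0.001, -0.0]
contact_force: [-0.3, 0.5, -0.2]
gripper_width: 0.0488
```

Call:
{"name": "play_rows", "arguments": {
  "rows": [
    [[0,0,0],[9,-47,0],110],
    [[0,0,0],[7,-35,10],110],
    [[0,0,0],[3,-12,20],110],
    [[0,0,0],[0,0,25],110],
    [[0,0,0],[0,0,14],110],
    [[0,0,0],[0,0,0],110],
    [[0,0,0],[0,0,0],110],
    [[0,0,0],[0,0,0],110]
  ]
}}

```text
t: 13.3
tool_pos: [0.5909, 0.1874, 0.1832]
tcp_rot: [0.995, 0.096, 0.001, -0.0]
contact_force: [-0.2, 0.9, 0.3]
gripper_width: 0.0482
```

```bash
python3 -c "
from h import *
go(592.4,187.5,70,101)"
```

```text
turn [ 0.  -0.1  0. ] shift [ 1.5  0.2 59.2] | world d [  1.5   0.1 -59.2] gp [590.9 187.4 129.2] w 48.2 F [-0.2  0.9  0.3] q6 1.55 t 13.3
```

Call:
{"name": "play_rows", "arguments": {
  "rows": [
    [[0,0,0],[1.5,0,15],110],
    [[0,0,0],[0,0,20],110],
    [[0,0,0],[0,0,15],110],
    [[0,0,0],[0,0,9],110],
    [[0,0,0],[0,0,0],110],
    [[0,0,0],[0,0,0],120],
    [[0,0,0],[0,0,0],130],
    [[0,0,0],[0,0,0],140]
  ]
}}

```text
t: 14.1
tool_pos: [0.5921, 0.1883, 0.124]
tcp_rot: [0.995, 0.097, 0.001, -0.0]
contact_force: [0.4, -0.3, 0.2]
gripper_width: 0.0384
```

Call:
{"name": "play_rows", "arguments": {
  "rows": [
    [[0,0,0],[0,0,0],150],
    [[0,0,0],[0,0,0],160],
    [[0,0,0],[0,0,0],170],
    [[0,0,0],[0,0,0],180],
    [[0,0,0],[0,0,0],190],
    [[0,0,0],[0,0,0],210],
    [[0,0,0],[0,0,0],255],
    [[0,0,0],[0,0,0],255]
  ]
}}

```text
t: 14.9
tool_pos: [0.5919, 0.1882, 0.1237]
tcp_rot: [0.995, 0.097, 0.001, -0.0]
contact_force: [-0.5, -0.5, 5.9]
gripper_width: 0.0335
```

```bash
python3 -c "
from h import *
go(592.4,187.5,70,101)"
```

```text
turn [ 0.  -0.1  0.1] shift [ 0.3  0.8 -0.3] | world d [ 0.5 -0.7  0.3] gp [591.9 188.2  69.7] w 33.5 F [-0.5 -0.5  5.9] q6 1.55 t 14.9
```

Call:
{"name": "play_rows", "arguments": {
  "rows": [
    [[0,0,0],[0,0,-3],255],
    [[0,0,0],[0,0,-6],255],
    [[0,0,0],[0,0,-12],255],
    [[0,0,0],[0,0,-20],255],
    [[0,0,0],[0,0,-25],255],
    [[0,0,0],[0,0,-25],255],
    [[0,0,0],[0,0,-20],255],
    [[0,0,0],[0,0,-9],255]
  ]
}}

```text
t: 15.7
tool_pos: [0.5926, 0.1884, 0.2463]
tcp_rot: [0.995, 0.097, 0.002, -0.0]
contact_force: [0.0, 0.7, -0.9]
gripper_width: 0.0331
```

```bash
python3 -c "
from h import *
go(583,-156,190,96.2)
snap('scene','s7.png')
a=cv2.imread('pics/s7.png')[100:300,190:490]
cv2.imwrite('pics/s7z.png',cv2.resize(a,None,fx=2.6,fy=2.6))"
```

```text
turn [-0.  -0.3  4.9] shift [-46.7 341.4   2.3] | world d [  -9.6 -344.4   -2.3] gp [592.6 188.4 192.3] w 33.1 F [ 0.   0.7 -0.9] q6 1.55 t 15.7
```

View pics/s7z.png

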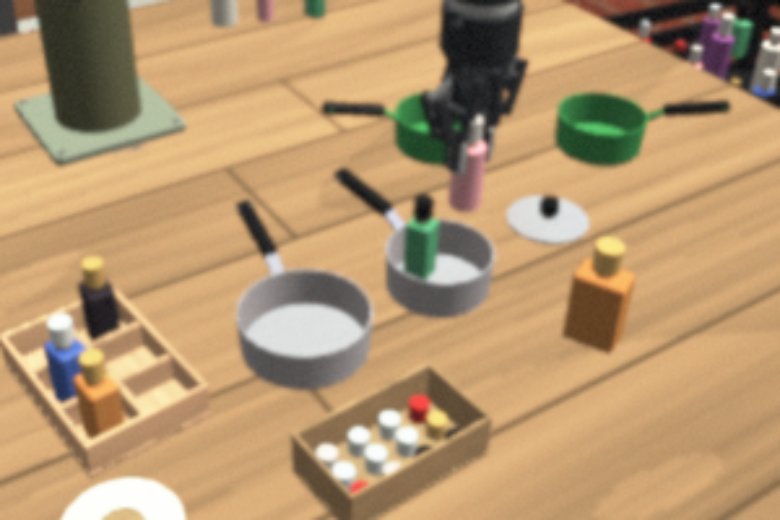

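Pink lifted upright; carry to the far-left compartment.

Call:
{"name": "play_rows", "arguments": {
  "rows": [
    [[0,0,5],[0,0,0],255],
    [[0,0,0],[-3,20,0],255],
    [[0,0,0],[-5,35,0],255],
    [[0,0,0],[-6,45,0],255],
    [[0,0,0],[-6,45,0],255],
    [[0,0,0],[-6,45,0],255],
    [[0,0,0],[-6,45,0],255],
    [[0,0,0],[-6,45,0],255]
  ]
}}

```text
t: 16.55
tool_pos: [0.5824, -0.0958, 0.2417]
tcp_rot: [0.999, 0.053, -0.001, -0.0]
contact_force: [-0.2, -0.6, -0.9]
gripper_width: 0.0336
```

Call:
{"name": "play_rows", "arguments": {
  "rows": [
    [[0,0,0],[-6,35,0],255],
    [[0,0,0],[-3,20,0],255],
    [[0,0,0],[0,6,10],255],
    [[0,0,0],[0,0,20],255],
    [[0,0,0],[0,0,20],255],
    [[0,0,0],[0,0,10],255],
    [[0,0,0],[0,0,0],255],
    [[0,0,0],[0,0,0],255]
  ]
}}

```text
t: 17.35
tool_pos: [0.581, -0.1553, 0.1827]
tcp_rot: [0.999, 0.054, -0.0, -0.0]
contact_force: [0.3, 0.3, -2.4]
gripper_width: 0.033
```

```bash
python3 -c "
from h import *
go(583,-156,72,96.2)
snap('scene','s8.png')
a=cv2.imread('pics/s8.png')[130:300,140:340]
cv2.imwrite('pics/s8z.png',cv2.resize(a,None,fx=3.5,fy=3.5))"
```

```text
turn [-0.   0.  -0.1] shift [ 1.9  1.  56.7] | world d [  2.   -0.7 -56.7] gp [ 581.  -155.3  128.7] w 33.0 F [ 0.3  0.3 -2.4] q6 1.06 t 17.4
```

View pics/s8z.png

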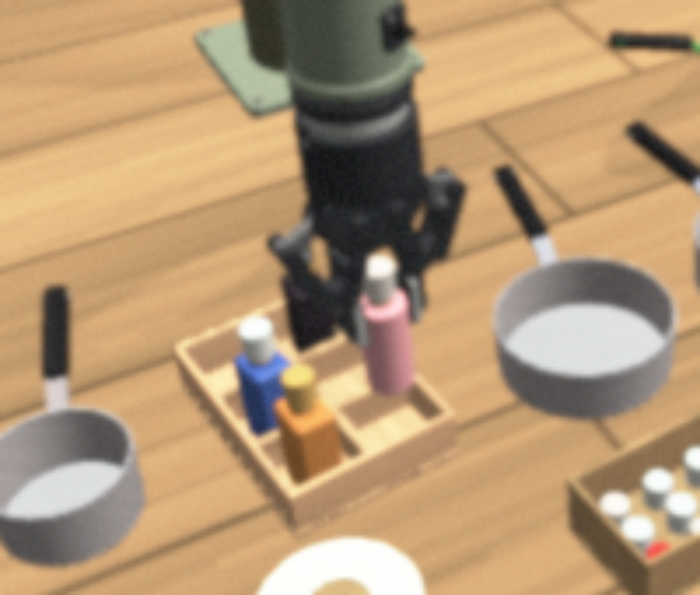

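Call:
{"name": "play_rows", "arguments": {
  "rows": [
    [[0,0,0],[2,1,8],255],
    [[0,0,0],[0,0,12],255],
    [[0,0,0],[0,0,12],255],
    [[0,0,0],[0,0,10],255],
    [[0,0,0],[0,0,6],255],
    [[0,0,0],[0,0,3],255],
    [[0,0,0],[0,0,1],255],
    [[0,0,0],[0,0,0],255]
  ]
}}

```text
t: 18.2
tool_pos: [0.5831, -0.1569, 0.1311]
tcp_rot: [0.999, 0.053, 0.0, 0.0]
contact_force: [0.1, 0.2, -1.2]
gripper_width: 0.0333
```

```bash
python3 -c "
from h import *
go(583,-156,72,96.2)"
```

```text
turn [ 0.  -0.  -0.1] shift [-0.1 -0.9  5.1] | world d [-0.1  0.9 -5.1] gp [ 583.1 -156.9   77.1] w 33.3 F [ 0.1  0.2 -1.2] q6 1.06 t 18.2
```

Call:
{"name": "play_rows", "arguments": {
  "rows": [
    [[0,0,0],[0,0,1],255],
    [[0,0,0],[0,0,1],255],
    [[0,0,0],[0,0,1],255],
    [[0,0,0],[0,0,0.7],255],
    [[0,0,0],[0,0,0.7],255],
    [[0,0,0],[0,0,0.6],255],
    [[0,0,0],[0,0,0],255],
    [[0,0,0],[0,0,0],255]
  ]
}}

```text
t: 19.0
tool_pos: [0.5829, -0.1567, 0.1259]
tcp_rot: [0.999, 0.053, -0.0, -0.0]
contact_force: [-0.3, -0.3, -0.7]
gripper_width: 0.0332
```

```bash
python3 -c "
from h import *
go(583,-156,72,96.2)"
```

```text
turn [-0.   0.  -0.1] shift [ 0.1 -0.7 -0.1] | world d [0.1 0.7 0.1] gp [ 582.9 -156.7   71.9] w 33.2 F [-0.3 -0.3 -0.7] q6 1.06 t 19.0
```

Call:
{"name": "play_rows", "arguments": {
  "rows": [
    [[0,0,0],[0,0,0.4],255],
    [[0,0,0],[0,0,0.4],255],
    [[0,0,0],[0,0,0],255],
    [[0,0,0],[0,0,0],255],
    [[0,0,0],[0,0,0],255],
    [[0,0,0],[0,0,0],255],
    [[0,0,0],[0,0,0],255],
    [[0,0,0],[0,0,0],255]
  ]
}}

```text
t: 19.8
tool_pos: [0.5832, -0.1568, 0.1258]
tcp_rot: [0.999, 0.053, 0.0, 0.0]
contact_force: [-2.0, 1.4, 6.0]
gripper_width: 0.0334
```

Call:
{"name": "play_rows", "arguments": {
  "rows": [
    [[0,0,0],[0,0,0],160],
    [[0,0,0],[0,0,0],150],
    [[0,0,0],[0,0,0],140],
    [[0,0,0],[0,0,0],130],
    [[0,0,0],[0,0,0],125],
    [[0,0,0],[0,0,0],125],
    [[0,0,0],[0,0,0],125],
    [[0,0,0],[0,0,-4],125]
  ]
}}

```text
t: 20.6
tool_pos: [0.5825, -0.1565, 0.1285]
tcp_rot: [0.999, 0.053, -0.001, -0.0]
contact_force: [-0.2, -0.0, 0.2]
gripper_width: 0.0432
```

Call:
{"name": "play_rows", "arguments": {
  "rows": [
    [[0,0,0],[0,0,-10],125],
    [[0,0,0],[0,0,-15],125],
    [[0,0,0],[0,0,-20],125],
    [[0,0,0],[0,0,-20],125],
    [[0,0,0],[0,0,-20],125],
    [[0,0,0],[0,0,-20],110],
    [[0,0,0],[0,0,-15],110],
    [[0,0,0],[0,0,0],110]
  ]
}}

```text
t: 21.4
tool_pos: [0.5846, -0.1574, 0.2533]
tcp_rot: [0.999, 0.053, 0.003, 0.002]
contact_force: [-0.8, 1.0, 0.8]
gripper_width: 0.0484
```

```bash
python3 -c "
from h import *
go(538.2,177,190,120)
snap('scene','s9.png')
a=cv2.imread('pics/s9.png')[130:300,140:440]
cv2.imwrite('pics/s9z.png',cv2.resize(a,None,fx=2.6,fy=2.6))"
```

```text
turn [  0.3  -0.3 -23.9] shift [ 127.  -312.8    9.3] | world d [-46.4 334.4  -9.3] gp [ 584.6 -157.4  199.3] w 48.4 F [-0.8  1.   0.8] q6 1.06 t 21.4
```

View pics/s9z.png

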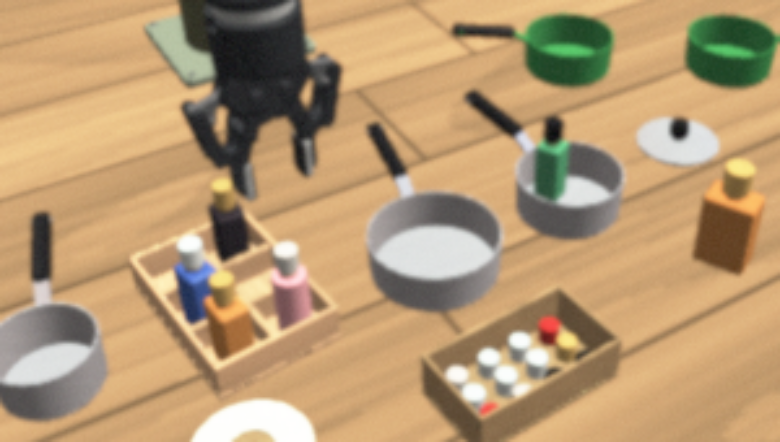

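Call:
{"name": "play_rows", "arguments": {
  "rows": [
    [[0,0,-8],[0,0,0],110],
    [[0,0,-8],[0,0,0],110],
    [[0,0,-8],[0,0,0],110],
    [[0,0,0],[8,-20,0],110],
    [[0,0,0],[17,-42,0],110],
    [[0,0,0],[17,-42,0],110],
    [[0,0,0],[17,-42,0],110],
    [[0,0,0],[17,-42,0],110]
  ]
}}

```text
t: 22.25
tool_pos: [0.5531, 0.0456, 0.2476]
tcp_rot: [0.966, 0.259, -0.001, -0.001]
contact_force: [1.1, -1.3, -0.7]
gripper_width: 0.0488
```

Call:
{"name": "play_rows", "arguments": {
  "rows": [
    [[0,0,0],[17,-42,0],120],
    [[0,0,0],[17,-42,0],120],
    [[0,0,0],[12,-30,10],120],
    [[0,0,0],[5,-11,20],120],
    [[0,0,0],[0,0,25],120],
    [[0,0,0],[0,0,14],120],
    [[0,0,0],[0,0,0],120],
    [[0,0,0],[0,0,0],120]
  ]
}}

```text
t: 23.05
tool_pos: [0.5359, 0.1773, 0.1798]
tcp_rot: [0.966, 0.259, -0.0, -0.0]
contact_force: [0.7, 0.4, -0.2]
gripper_width: 0.045
```

```bash
python3 -c "
from h import *
go(537.5,176,73,120)"
```

```text
turn [-0.   0.1  0. ] shift [ 0.7  1.9 52.8] | world d [  1.6  -1.3 -52.8] gp [535.9 177.3 125.8] w 45.0 F [ 0.7  0.4 -0.2] q6 1.21 t 23.1
```

Call:
{"name": "play_rows", "arguments": {
  "rows": [
    [[0,0,0],[1,1.5,12],120],
    [[0,0,0],[0,0,17],120],
    [[0,0,0],[0,0,15],120],
    [[0,0,0],[0,0,9],120],
    [[0,0,0],[0,0,0],120],
    [[0,0,0],[0,0,0],120],
    [[0,0,0],[0,0,0],130],
    [[0,0,0],[0,0,0],140]
  ]
}}

```text
t: 23.85
tool_pos: [0.5382, 0.1771, 0.1279]
tcp_rot: [0.966, 0.26, 0.001, 0.0]
contact_force: [0.2, -0.4, 0.5]
gripper_width: 0.0384
```

Call:
{"name": "play_rows", "arguments": {
  "rows": [
    [[0,0,0],[0,0,0],150],
    [[0,0,0],[0,0,0],160],
    [[0,0,0],[0,0,0],170],
    [[0,0,0],[0,0,0],180],
    [[0,0,0],[0,0,0],190],
    [[0,0,0],[0,0,0],210],
    [[0,0,0],[0,0,0],255],
    [[0,0,0],[0,0,0],255]
  ]
}}

```text
t: 24.65
tool_pos: [0.5377, 0.1771, 0.1275]
tcp_rot: [0.966, 0.26, 0.0, -0.0]
contact_force: [-1.9, 0.4, 5.2]
gripper_width: 0.0303
```

```bash
python3 -c "
from h import *
go(537.5,176,73,120)"
```

```text
turn [-0.  -0.   0.1] shift [-0.7  0.9  0.5] | world d [-0.2 -1.1 -0.5] gp [537.7 177.1  73.5] w 30.3 F [-1.9  0.4  5.2] q6 1.21 t 24.6
```

Call:
{"name": "play_rows", "arguments": {
  "rows": [
    [[0,0,0],[0,0,-3],255],
    [[0,0,0],[0,0,-6],255],
    [[0,0,0],[0,0,-12],255],
    [[0,0,0],[0,0,-20],255],
    [[0,0,0],[0,0,-25],255],
    [[0,0,0],[0,0,-25],255],
    [[0,0,0],[0,0,-22],255],
    [[0,0,0],[0,0,-9],255]
  ]
}}

```text
t: 25.45
tool_pos: [0.5389, 0.1772, 0.2526]
tcp_rot: [0.966, 0.26, 0.003, 0.0]
contact_force: [-0.0, -0.2, -1.1]
gripper_width: 0.03
```

```bash
python3 -c "
from h import *
go(468.7,-234,195,96.2)
go(468.7,-234,195,6.2)
snap('scene','s10.png')
a=cv2.imread('pics/s10.png')[100:300,190:490]
cv2.imwrite('pics/s10z.png',cv2.resize(a,None,fx=2.6,fy=2.6))"
```

```text
turn [ 0.1 -0.3 23.9] shift [-114.2  401.2    3.6] | world d [ -70.2 -411.2   -3.6] gp [538.9 177.2 198.6] w 30.0 F [-0.  -0.2 -1.1] q6 1.21 t 25.4
turn [  0.3  -0.2 -66.1] shift [-401.2 -114.2    3.6] | world d [ -70.2 -411.2   -3.6] gp [538.9 177.2 198.6] w 30.0 F [-0.  -0.2 -1.1] q6 1.21 t 25.4
```

View pics/s10z.png

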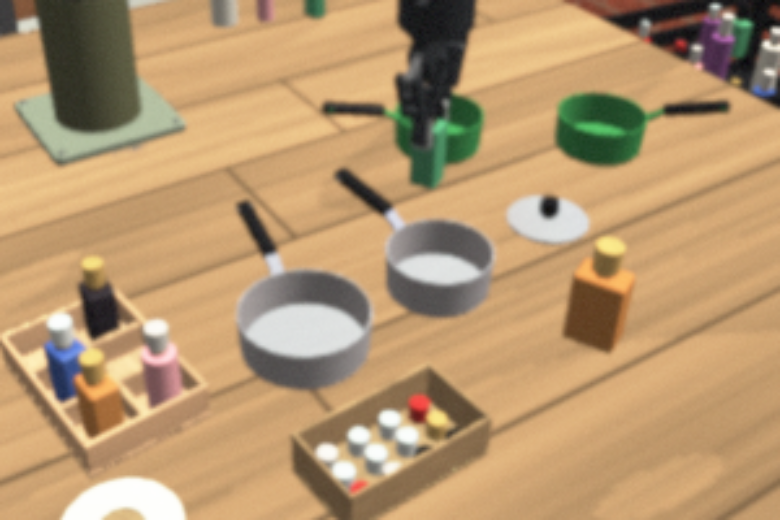

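Call:
{"name": "play_rows", "arguments": {
  "rows": [
    [[0,0,8],[0,0,0],255],
    [[0,0,8],[0,0,0],255],
    [[0,0,8],[0,0,0],255],
    [[0,0,0],[-6,20,0],255],
    [[0,0,0],[-10,35,0],255],
    [[0,0,0],[-12,43,0],255],
    [[0,0,0],[-12,43,0],255],
    [[0,0,0],[-12,43,0],255]
  ]
}}

```text
t: 26.3
tool_pos: [0.5041, -0.0128, 0.2479]
tcp_rot: [0.999, 0.053, -0.001, -0.0]
contact_force: [0.2, -0.3, -1.7]
gripper_width: 0.0303
```

Call:
{"name": "play_rows", "arguments": {
  "rows": [
    [[0,0,0],[-12,43,0],255],
    [[0,0,0],[-12,43,0],255],
    [[0,0,0],[-12,43,0],255],
    [[0,0,0],[-11,38,0],255],
    [[0,0,0],[-9,32,0],255],
    [[0,0,0],[-6,21,0],255],
    [[0,0,0],[0,0,0],255],
    [[0,0,0],[0,0,0],255]
  ]
}}

```text
t: 27.1
tool_pos: [0.4664, -0.2366, 0.248]
tcp_rot: [0.999, 0.052, -0.001, -0.001]
contact_force: [0.7, 0.6, -1.8]
gripper_width: 0.0297
```

```bash
python3 -c "
from h import *
go(469,-237,75.5,96.2)
snap('scene','s11.png')
a=cv2.imread('pics/s11.png')[130:300,140:340]
cv2.imwrite('pics/s11z.png',cv2.resize(a,None,fx=3.5,fy=3.5))"
```

```text
turn [-0.1  0.1 -0.2] shift [  2.5   0.7 118.5] | world d [   2.6   -0.4 -118.5] gp [ 466.4 -236.6  194. ] w 29.7 F [ 0.7  0.6 -1.8] q6 0.83 t 27.1
```

View pics/s11z.png

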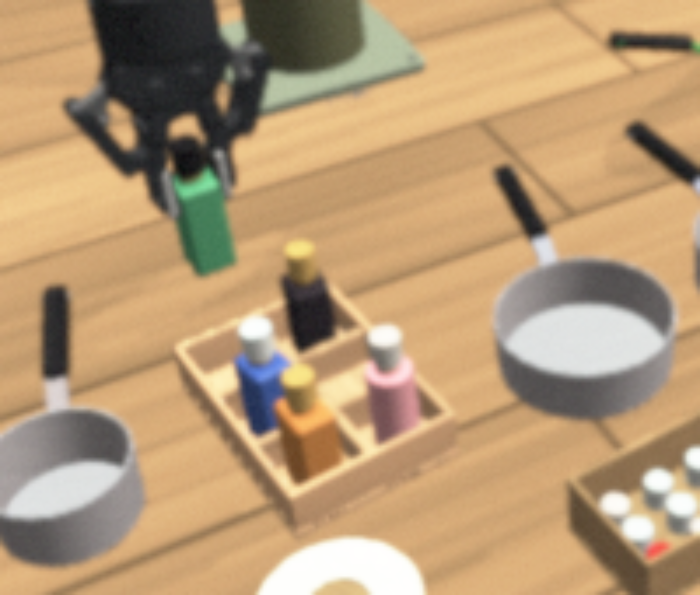

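Call:
{"name": "play_rows", "arguments": {
  "rows": [
    [[0,0,0],[2.5,0.5,8],255],
    [[0,0,0],[0,0,14],255],
    [[0,0,0],[0,0,18],255],
    [[0,0,0],[0,0,18],255],
    [[0,0,0],[0,0,15],255],
    [[0,0,0],[0,0,8],255],
    [[0,0,0],[0,0,3],255],
    [[0,0,0],[0,0,0],255]
  ]
}}

```text
t: 27.95
tool_pos: [0.4695, -0.2366, 0.1645]
tcp_rot: [0.999, 0.053, -0.0, -0.0]
contact_force: [0.3, 0.9, -1.7]
gripper_width: 0.0296
```

```bash
python3 -c "
from h import *
go(469,-237,75.5,96.2)
snap('scene','s12.png')
a=cv2.imread('pics/s12.png')[130:300,140:340]
cv2.imwrite('pics/s12z.png',cv2.resize(a,None,fx=3.5,fy=3.5))"
```

```text
turn [-0.   0.  -0.1] shift [-0.5  0.3 35. ] | world d [ -0.5  -0.4 -35. ] gp [ 469.5 -236.6  110.5] w 29.6 F [ 0.3  0.9 -1.7] q6 0.83 t 27.9
```

View pics/s12z.png

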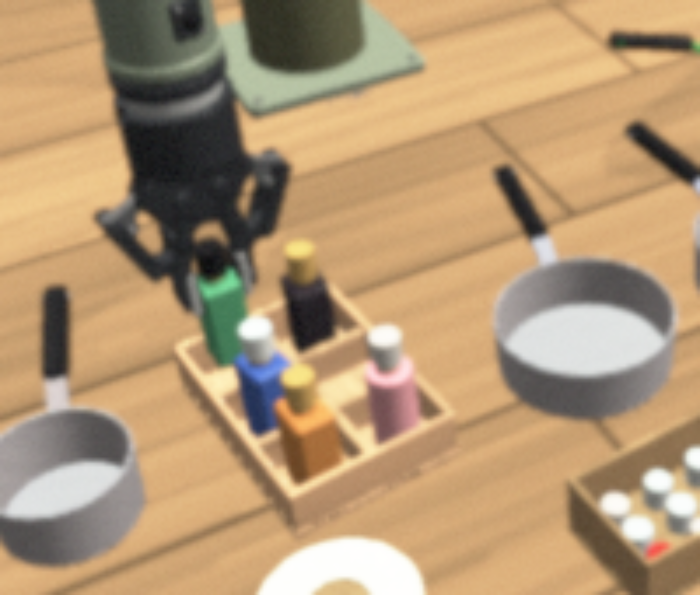

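Call:
{"name": "play_rows", "arguments": {
  "rows": [
    [[0,0,0],[0,0,5],255],
    [[0,0,0],[0,0,7],255],
    [[0,0,0],[0,0,8],255],
    [[0,0,0],[0,0,5],255],
    [[0,0,0],[0,0,3],255],
    [[0,0,0],[0,0,1.5],255],
    [[0,0,0],[0,0,1],255],
    [[0,0,0],[0,0,0],255]
  ]
}}

```text
t: 28.8
tool_pos: [0.4696, -0.2371, 0.1346]
tcp_rot: [0.999, 0.053, 0.0, 0.0]
contact_force: [-0.3, -0.1, -1.4]
gripper_width: 0.0296
```

Call:
{"name": "play_rows", "arguments": {
  "rows": [
    [[0,0,0],[0,0,1],255],
    [[0,0,0],[0,0,1],255],
    [[0,0,0],[0,0,0.8],255],
    [[0,0,0],[0,0,0.6],255],
    [[0,0,0],[0,0,0],255],
    [[0,0,0],[0,0,0],255],
    [[0,0,0],[0,0,0],255],
    [[0,0,0],[0,0,0],255]
  ]
}}

```text
t: 29.6
tool_pos: [0.4696, -0.2371, 0.1312]
tcp_rot: [0.999, 0.053, 0.0, 0.0]
contact_force: [-0.7, 0.7, -1.7]
gripper_width: 0.03
```

```bash
python3 -c "
from h import *
go(469,-237,75.5,96.2)"
```

```text
turn [ 0.  -0.  -0.1] shift [-0.6 -0.1  1.7] | world d [-0.6  0.1 -1.7] gp [ 469.6 -237.1   77.2] w 30.0 F [-0.7  0.7 -1.7] q6 0.83 t 29.6
```

Call:
{"name": "play_rows", "arguments": {
  "rows": [
    [[0,0,0],[0,0,0.6],255],
    [[0,0,0],[0,0,0.6],255],
    [[0,0,0],[0,0,0.5],255],
    [[0,0,0],[0,0,0],255],
    [[0,0,0],[0,0,0],255],
    [[0,0,0],[0,0,0],255],
    [[0,0,0],[0,0,0],255],
    [[0,0,0],[0,0,0],255]
  ]
}}

```text
t: 30.4
tool_pos: [0.4696, -0.2371, 0.1295]
tcp_rot: [0.999, 0.053, 0.0, -0.0]
contact_force: [0.4, 1.8, 0.3]
gripper_width: 0.0296
```

```bash
python3 -c "
from h import *
go(469,-237,75.5,96.2)"
```

```text
turn [-0.  -0.  -0.1] shift [-0.6 -0.1  0. ] | world d [-0.6  0.1 -0. ] gp [ 469.6 -237.1   75.5] w 29.6 F [0.4 1.8 0.3] q6 0.83 t 30.4
```

Call:
{"name": "play_rows", "arguments": {
  "rows": [
    [[0,0,0],[0,0,0.3],255],
    [[0,0,0],[0,0,0],165],
    [[0,0,0],[0,0,0],155],
    [[0,0,0],[0,0,0],145],
    [[0,0,0],[0,0,0],135],
    [[0,0,0],[0,0,0],130],
    [[0,0,0],[0,0,0],130],
    [[0,0,0],[0,0,0],130]
  ]
}}

```text
t: 31.2
tool_pos: [0.4696, -0.2371, 0.1291]
tcp_rot: [0.999, 0.053, 0.0, 0.0]
contact_force: [0.8, 0.5, -0.1]
gripper_width: 0.0417
```

Call:
{"name": "play_rows", "arguments": {
  "rows": [
    [[0,0,0],[0,0,-4],130],
    [[0,0,0],[0,0,-10],130],
    [[0,0,0],[0,0,-18],130],
    [[0,0,0],[0,0,-20],130],
    [[0,0,0],[0,0,-20],110],
    [[0,0,0],[0,0,-20],110],
    [[0,0,0],[0,0,-20],110],
    [[0,0,0],[0,0,-10],110]
  ]
}}

```text
t: 32.0
tool_pos: [0.4705, -0.2377, 0.2543]
tcp_rot: [0.999, 0.053, 0.002, 0.002]
contact_force: [0.3, 0.3, -0.9]
gripper_width: 0.0486
```

```bash
python3 -c "
from h import *
go(480,100,190,100)
snap('scene','s13.png')
a=cv2.imread('pics/s13.png')[130:300,130:430]
cv2.imwrite('pics/s13z.png',cv2.resize(a,None,fx=2.6,fy=2.6))"
```

```text
turn [ 0.2 -0.2 -3.9] shift [  68.  -330.9   10.3] | world d [  9.5 337.7 -10.3] gp [ 470.5 -237.7  200.3] w 48.6 F [ 0.3  0.3 -0.9] q6 0.83 t 32.0
```

View pics/s13z.png

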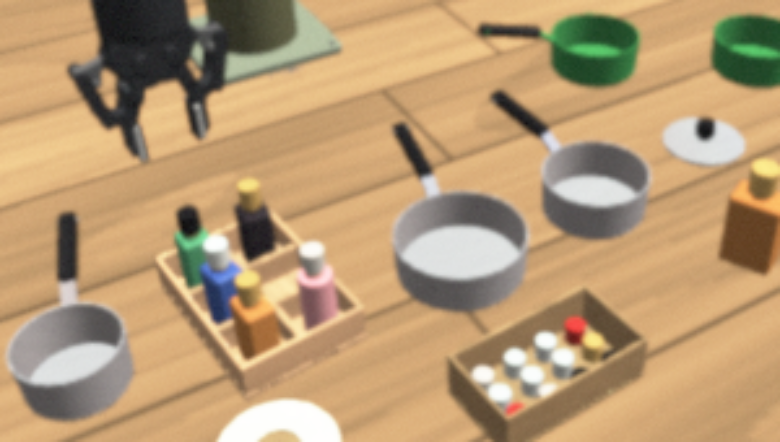

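```bash
python3 -c "
from h import *
go(467,164.7,130,101.2)"
```

```text
turn [ 0.3 -0.3 -5.1] shift [  74.4 -395.8   71.2] | world d [ -3.9 402.7 -71.2] gp [ 470.9 -238.   201.2] w 48.7 F [ 1.  -0.2  1.2] q6 0.83 t 32.0
```

Call:
{"name": "play_rows", "arguments": {
  "rows": [
    [[0,0,-5],[0,0,0],90],
    [[0,0,0],[5,-25,0],90],
    [[0,0,0],[8,-45,0],90],
    [[0,0,0],[9,-47,0],90],
    [[0,0,0],[9,-47,0],90],
    [[0,0,0],[9,-47,0],90],
    [[0,0,0],[9,-47,0],90],
    [[0,0,0],[9,-47,0],90]
  ]
}}

```text
t: 32.85
tool_pos: [0.4671, 0.0752, 0.2508]
tcp_rot: [0.995, 0.096, -0.0, -0.0]
contact_force: [-0.2, 0.8, -0.1]
gripper_width: 0.0546
```

Call:
{"name": "play_rows", "arguments": {
  "rows": [
    [[0,0,0],[9,-47,0],90],
    [[0,0,0],[6,-30,10],90],
    [[0,0,0],[2,-14,20],90],
    [[0,0,0],[0,0,25],90],
    [[0,0,0],[0,0,15],90],
    [[0,0,0],[0,0,0],90],
    [[0,0,0],[0,0,0],90],
    [[0,0,0],[0,0,0],90]
  ]
}}

```text
t: 33.65
tool_pos: [0.4678, 0.1659, 0.1822]
tcp_rot: [0.995, 0.096, 0.001, -0.0]
contact_force: [0.9, 0.7, -0.5]
gripper_width: 0.0554
```

```bash
python3 -c "
from h import *
go(467,164.7,67,101.2)
snap('scene','s14.png')
a=cv2.imread('pics/s14.png')[100:260,240:440]
cv2.imwrite('pics/s14z.png',cv2.resize(a,None,fx=3.7,fy=3.7))
snap('top','t14.png')
a=cv2.imread('pics/t14.png')[150:290,200:400]
cv2.imwrite('pics/t14z.png',cv2.resize(a,None,fx=4,fy=4))"
```

```text
turn [ 0.  -0.1 -0.1] shift [-1.   1.  61.2] | world d [ -0.8  -1.2 -61.2] gp [467.8 165.9 128.2] w 55.4 F [ 0.9  0.7 -0.5] q6 1.54 t 33.6
```

View pics/s14z.png

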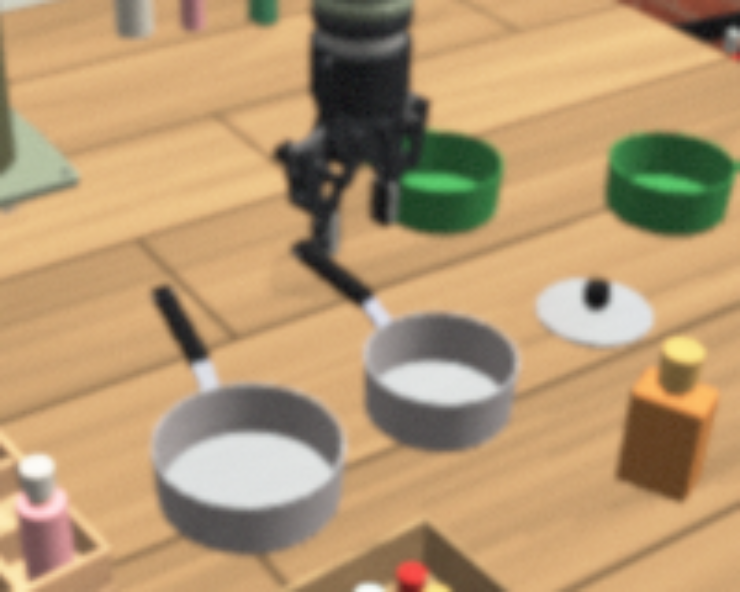

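View pics/t14z.png

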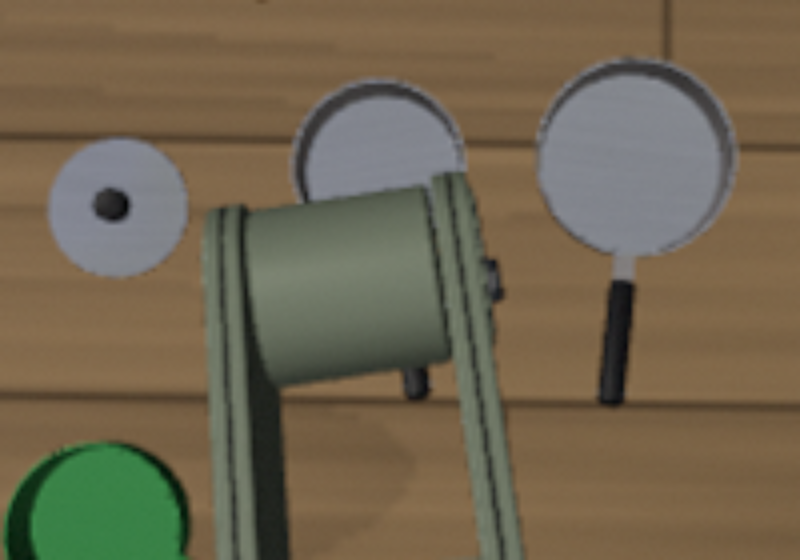

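Call:
{"name": "play_rows", "arguments": {
  "rows": [
    [[0,0,0],[-1,1,15],90],
    [[0,0,0],[0,0,20],100],
    [[0,0,0],[0,0,16],100],
    [[0,0,0],[0,0,10],110],
    [[0,0,0],[0,0,0],120],
    [[0,0,0],[0,0,0],140],
    [[0,0,0],[0,0,0],160],
    [[0,0,0],[0,0,0],180]
  ],
  "force": 60
}}

```text
t: 34.55
tool_pos: [0.4669, 0.1649, 0.1211]
tcp_rot: [0.995, 0.097, 0.001, -0.0]
contact_force: [-0.2, -0.4, 0.0]
gripper_width: 0.025
```

Call:
{"name": "play_rows", "arguments": {
  "rows": [
    [[0,0,0],[0,0,0],190],
    [[0,0,0],[0,0,0],200],
    [[0,0,0],[0,0,0],210],
    [[0,0,0],[0,0,0],220],
    [[0,0,0],[0,0,0],240],
    [[0,0,0],[0,0,0],255],
    [[0,0,0],[0,0,0],255],
    [[0,0,0],[0,0,0],255]
  ],
  "force": 110
}}

```text
t: 35.35
tool_pos: [0.4664, 0.1648, 0.1208]
tcp_rot: [0.995, 0.097, 0.0, 0.0]
contact_force: [-1.9, -0.8, 6.1]
gripper_width: 0.0161
```

```bash
python3 -c "
from h import *
go(467,164.7,67,101.2); s=telemetry.state(); print(s['wrist_torque'])"
```

```text
turn [ 0.  -0.  -0.1] shift [ 0.5  0.2 -0.2] | world d [ 0.6 -0.1  0.2] gp [466.4 164.8  66.8] w 16.1 F [-1.9 -0.8  6.1] q6 1.54 t 35.4
[-0.16136327  0.21755925 -0.00886822]
```

Lift slowly.

Call:
{"name": "play_rows", "arguments": {
  "rows": [
    [[0,0,0],[0,0,-2],255],
    [[0,0,0],[0,0,-4],255],
    [[0,0,0],[0,0,-7],255],
    [[0,0,0],[0,0,-10],255],
    [[0,0,0],[0,0,-15],255],
    [[0,0,0],[0,0,-20],255],
    [[0,0,0],[0,0,-20],255],
    [[0,0,0],[0,0,-12],255]
  ]
}}

```text
t: 36.15
tool_pos: [0.467, 0.165, 0.2125]
tcp_rot: [0.995, 0.097, 0.002, -0.0]
contact_force: [-0.4, 1.0, -2.5]
gripper_width: 0.0162
```

```bash
python3 -c "
from h import *
go(467,164.7,157,101.2); s=telemetry.state(); print(s['wrist_torque'])
snap('scene','s15.png')
a=cv2.imread('pics/s15.png')[100:260,240:440]
cv2.imwrite('pics/s15z.png',cv2.resize(a,None,fx=3.7,fy=3.7))
snap('top','t15.png')
a=cv2.imread('pics/t15.png')[130:270,200:400]
cv2.imwrite('pics/t15z.png',cv2.resize(a,None,fx=4,fy=4))"
```

```text
turn [ 0.  -0.2 -0.1] shift [-0.1  0.3  1.5] | world d [-0.  -0.3 -1.5] gp [467.  165.  158.5] w 16.2 F [-0.4  1.  -2.5] q6 1.54 t 36.1
[-0.01905106  0.24360714 -0.06400693]
```

View pics/s15z.png

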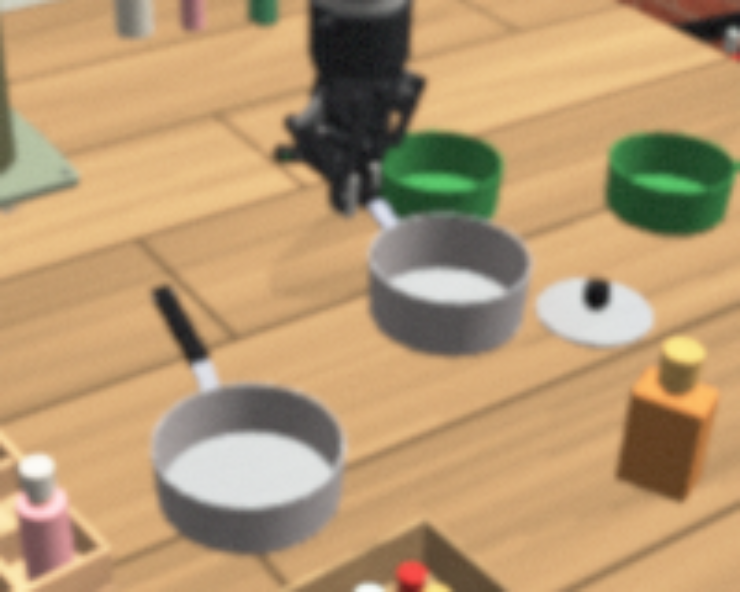

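View pics/t15z.png

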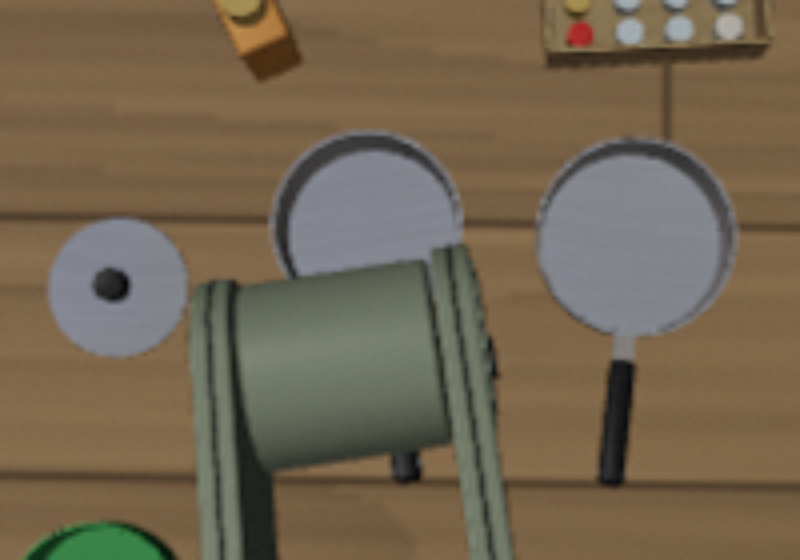

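```bash
python3 -c "
from h import *
a=np.radians(191.2); u=np.array([np.cos(a),np.sin(a)])
gp=np.array([467,165.]); cen=gp-100.5*u; print(cen)
th=np.linspace(0,2*np.pi,200)
zc=(158.5-66.8+52)
P=np.c_[cen[0]+60.5*np.cos(th),cen[1]+60.5*np.sin(th),0*th+zc]/1000
for n,o,f in(('scene',(240,100),3.7),('top',(200,130),4)):
    c=dict(np.load(n+'.npz')); q=(proj(c,P)-o)*f; print(n,q.min(0),q.max(0))
"
```

```text
[565.58599311 184.5205523 ]
scene [366.34195331 210.34874522] [531.14158782 299.1018968 ]
top [269.11649935 131.2816576 ] [461.2418266  321.79207739]
```

Call:
{"name": "play_rows", "arguments": {
  "rows": [
    [[0,0,-5],[0,0,0],255],
    [[0,0,-6],[0,0,0],255],
    [[0,0,-6],[0,0,0],255],
    [[0,0,-6],[0,0,0],255],
    [[0,0,-6],[0,0,0],255],
    [[0,0,-5],[0,0,0],255],
    [[0,0,-4],[0,0,0],255],
    [[0,0,0],[0,0,0],255]
  ]
}}

```text
t: 37.05
tool_pos: [0.4654, 0.1646, 0.209]
tcp_rot: [0.91, 0.415, -0.001, -0.0]
contact_force: [-0.5, 0.4, -2.7]
gripper_width: 0.0162
```

```bash
python3 -c "
from h import *
go(508.7,-70.6,158,139); s=telemetry.state(); print(s['wrist_torque'])"
```

```text
turn [-0.1  0.1  0.1] shift [-149.1  187.    -3. ] | world d [  43.3 -235.2    3. ] gp [465.4 164.6 155. ] w 16.2 F [-0.5  0.4 -2.7] q6 0.88 t 37.0
[-0.16585574  0.10947103 -0.00549098]
```

Call:
{"name": "play_rows", "arguments": {
  "rows": [
    [[0,0,0],[-8,10,0],255],
    [[0,0,0],[-18,22,0],255],
    [[0,0,0],[-25,31,0],255],
    [[0,0,0],[-28,35,0],255],
    [[0,0,0],[-28,35,0],255],
    [[0,0,0],[-22,29,0],255],
    [[0,0,0],[-14,18,0],255],
    [[0,0,0],[-6,7,0],255]
  ]
}}

```text
t: 37.85
tool_pos: [0.5101, -0.0734, 0.2101]
tcp_rot: [0.911, 0.413, -0.0, 0.001]
contact_force: [-0.2, 0.6, -2.5]
gripper_width: 0.0158
```

Call:
{"name": "play_rows", "arguments": {
  "rows": [
    [[0,0,0],[0,0,0],255],
    [[0,0,0],[0,0,0],255],
    [[0,0,0],[0,0,0],255],
    [[0,0,0],[0,0,0],255],
    [[0,0,0],[0,0,0],255],
    [[0,0,0],[0,0,0],255],
    [[0,0,0],[0,0,0],255],
    [[0,0,0],[0,0,0],255]
  ]
}}

```text
t: 38.65
tool_pos: [0.51, -0.0702, 0.2102]
tcp_rot: [0.91, 0.415, 0.0, 0.0]
contact_force: [0.2, -0.9, -1.9]
gripper_width: 0.0161
```

```bash
python3 -c "
from h import *
go(508.7,-70.6,70.8,139); s=telemetry.state(); print(s['wrist_torque'])
snap('scene','s16.png')
a=cv2.imread('pics/s16.png')[100:260,190:390]
cv2.imwrite('pics/s16z.png',cv2.resize(a,None,fx=3.7,fy=3.7))
snap('top','t16.png')
a=cv2.imread('pics/t16.png')[130:270,280:480]
cv2.imwrite('pics/t16z.png',cv2.resize(a,None,fx=4,fy=4))
gp=st()[0]['tool_pos'][:2]*1000
a=np.radians(229); u=np.array([np.cos(a),np.sin(a)])
cen=gp-100.5*u; print(cen)
th=np.linspace(0,2*np.pi,200)
zc=(st()[0]['tool_pos'][2]*1000-54-66.8+52)
P=np.c_[cen[0]+60.5*np.cos(th),cen[1]+60.5*np.sin(th),0*th+zc]/1000
for n,o,f in(('scene',(190,100),3.7),('top',(280,130),4)):
    c=dict(np.load(n+'.npz')); q=(proj(c,P)-o)*f; print(n,q.min(0),q.max(0))
"
```

```text
turn [ 0.  -0.   0.1] shift [-1.2 -0.7 85.4] | world d [ -1.3  -0.4 -85.4] gp [510.  -70.2 156.2] w 16.1 F [ 0.2 -0.9 -1.9] q6 0.41 t 38.6
[-0.1857708   0.13094103  0.02729645]
[575.90556961   5.56056156]
scene [341.66029825 286.77351437] [520.27902516 391.63276819]
top [233.25870869 120.6536429 ] [424.47952298 310.25193499]
```

View pics/s16z.png

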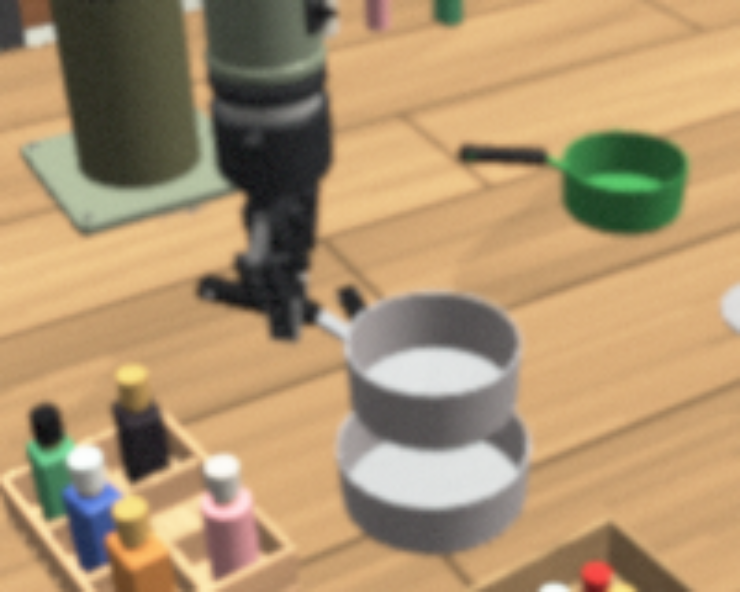

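View pics/t16z.png

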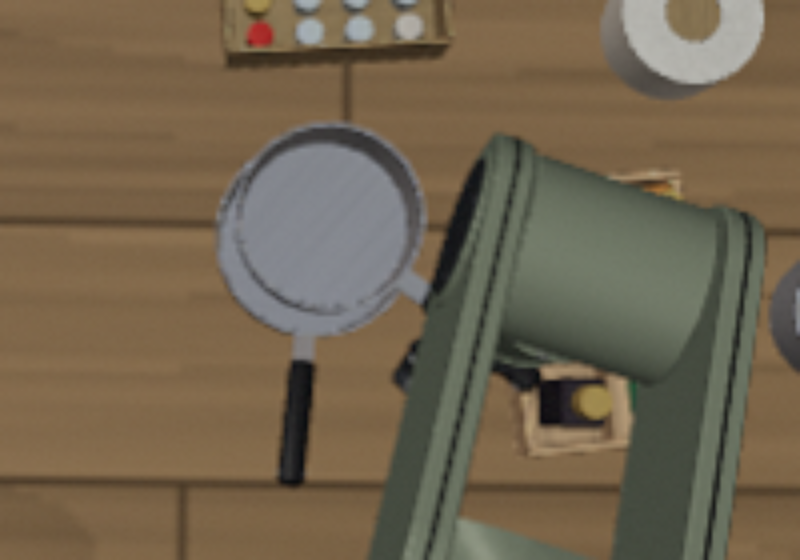

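Call:
{"name": "play_rows", "arguments": {
  "rows": [
    [[0,0,0],[-1,-0.5,6],255],
    [[0,0,0],[0,0,10],255],
    [[0,0,0],[0,0,12],255],
    [[0,0,0],[0,0,12],255],
    [[0,0,0],[0,0,10],255],
    [[0,0,0],[0,0,6],255],
    [[0,0,0],[0,0,3],255],
    [[0,0,0],[0,0,0],255]
  ]
}}

```text
t: 39.55
tool_pos: [0.5088, -0.0707, 0.1507]
tcp_rot: [0.91, 0.415, -0.0, -0.0]
contact_force: [0.5, 0.0, -2.0]
gripper_width: 0.0164
```

```bash
python3 -c "
from h import *
go(508.7,-70.6,70.8,139); s=telemetry.state(); print(s['wrist_torque'])
snap('scene','s17.png')
a=cv2.imread('pics/s17.png')[100:260,190:390]
cv2.imwrite('pics/s17z.png',cv2.resize(a,None,fx=3.7,fy=3.7))"
```

```text
turn [-0.   0.   0.1] shift [ 0.  -0.1 25.9] | world d [ -0.1   0.1 -25.9] gp [508.8 -70.7  96.7] w 16.4 F [ 0.5  0.  -2. ] q6 0.41 t 39.5
[-0.14647473  0.09770857  0.01508504]
```

View pics/s17z.png

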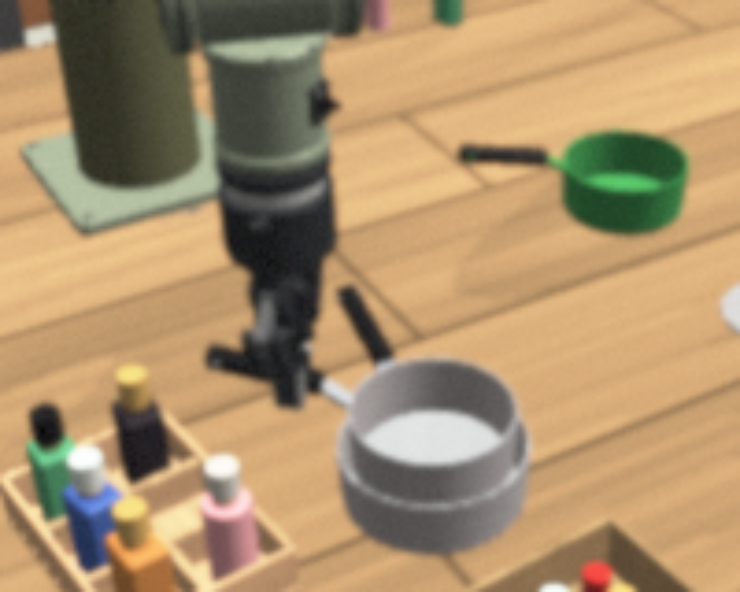

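Call:
{"name": "play_rows", "arguments": {
  "rows": [
    [[0,0,0],[0,0,4],255],
    [[0,0,0],[0,0,5],255],
    [[0,0,0],[0,0,5],255],
    [[0,0,0],[0,0,4],255],
    [[0,0,0],[0,0,2],255],
    [[0,0,0],[0,0,1],255],
    [[0,0,0],[0,0,1],255],
    [[0,0,0],[0,0,0],255]
  ]
}}

```text
t: 40.4
tool_pos: [0.509, -0.0707, 0.1292]
tcp_rot: [0.91, 0.415, 0.0, 0.0]
contact_force: [-0.0, 0.5, -3.4]
gripper_width: 0.0161
```

Call:
{"name": "play_rows", "arguments": {
  "rows": [
    [[0,0,0],[0,0,1],255],
    [[0,0,0],[0,0,0.8],255],
    [[0,0,0],[0,0,0.6],255],
    [[0,0,0],[0,0,0.6],255],
    [[0,0,0],[0,0,0],255],
    [[0,0,0],[0,0,0],255],
    [[0,0,0],[0,0,0],255],
    [[0,0,0],[0,0,0],255]
  ]
}}

```text
t: 41.2
tool_pos: [0.5089, -0.0707, 0.1262]
tcp_rot: [0.91, 0.415, 0.0, 0.0]
contact_force: [-0.2, -0.5, -1.8]
gripper_width: 0.0164
```

```bash
python3 -c "
from h import *
go(508.7,-70.6,70.8,139); s=telemetry.state(); print(s['wrist_torque'])"
```

```text
turn [ 0.  -0.   0.1] shift [-0.1 -0.3  1.4] | world d [-0.2  0.1 -1.4] gp [508.9 -70.7  72.2] w 16.4 F [-0.2 -0.5 -1.8] q6 0.41 t 41.2
[-0.17587494  0.06197733  0.00172728]
```

Call:
{"name": "play_rows", "arguments": {
  "rows": [
    [[0,0,0],[0,0,0.5],255],
    [[0,0,0],[0,0,0.5],255],
    [[0,0,0],[0,0,0.4],255],
    [[0,0,0],[0,0,0.4],255],
    [[0,0,0],[0,0,0],255],
    [[0,0,0],[0,0,0],255],
    [[0,0,0],[0,0,0],255],
    [[0,0,0],[0,0,0],255]
  ]
}}

```text
t: 42.0
tool_pos: [0.509, -0.0708, 0.1249]
tcp_rot: [0.91, 0.415, 0.0, 0.0]
contact_force: [-2.1, -0.4, 5.5]
gripper_width: 0.0162
```

```bash
python3 -c "
from h import *
go(508.7,-70.6,70.8,139); s=telemetry.state(); print(s['wrist_torque'])"
```

```text
turn [0.  0.  0.1] shift [-0.  -0.4  0.1] | world d [-0.3  0.2 -0.1] gp [509.  -70.8  70.9] w 16.2 F [-2.1 -0.4  5.5] q6 0.41 t 42.0
[-0.05681959  0.49244767  0.07224868]
```

Seated (force −2 → +5.5). Release gradually and rise.

Call:
{"name": "play_rows", "arguments": {
  "rows": [
    [[0,0,0],[0,0,0],200],
    [[0,0,0],[0,0,0],190],
    [[0,0,0],[0,0,0],180],
    [[0,0,0],[0,0,0],165],
    [[0,0,0],[0,0,0],150],
    [[0,0,0],[0,0,0],130],
    [[0,0,0],[0,0,0],110],
    [[0,0,0],[0,0,0],100]
  ]
}}

```text
t: 42.8
tool_pos: [0.5089, -0.0707, 0.1244]
tcp_rot: [0.91, 0.415, 0.0, 0.0]
contact_force: [-0.3, 0.3, -0.6]
gripper_width: 0.0517
```

Call:
{"name": "play_rows", "arguments": {
  "rows": [
    [[0,0,0],[0,0,-4],100],
    [[0,0,0],[0,0,-10],100],
    [[0,0,0],[0,0,-20],100],
    [[0,0,0],[0,0,-25],90],
    [[0,0,0],[0,0,-25],90],
    [[0,0,0],[0,0,-25],90],
    [[0,0,0],[0,0,-20],90],
    [[0,0,0],[0,0,-10],90]
  ]
}}

```text
t: 43.6
tool_pos: [0.51, -0.071, 0.2667]
tcp_rot: [0.91, 0.415, 0.002, 0.002]
contact_force: [0.5, -0.2, -0.1]
gripper_width: 0.0554
```

```bash
python3 -c "
from h import *
go(438.8,-350,205,74.5)
snap('scene','s18.png')
a=cv2.imread('pics/s18.png')[130:290,120:320]
cv2.imwrite('pics/s18z.png',cv2.resize(a,None,fx=3.7,fy=3.7))
snap('top','t18.png')
a=cv2.imread('pics/t18.png')[130:290,300:540]
cv2.imwrite('pics/t18z.png',cv2.resize(a,None,fx=3.3,fy=3.3))"
```

```text
turn [ 0.2 -0.3 64.6] shift [  5.9 287.9   7.7] | world d [ -71.2 -279.    -7.7] gp [510.  -71.  212.7] w 55.4 F [ 0.5 -0.2 -0.1] q6 0.41 t 43.6
```

View pics/s18z.png

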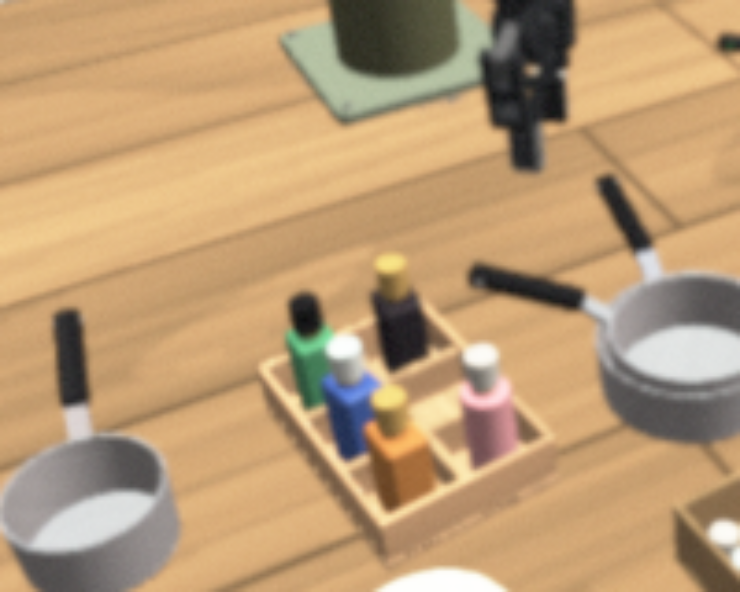

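View pics/t18z.png

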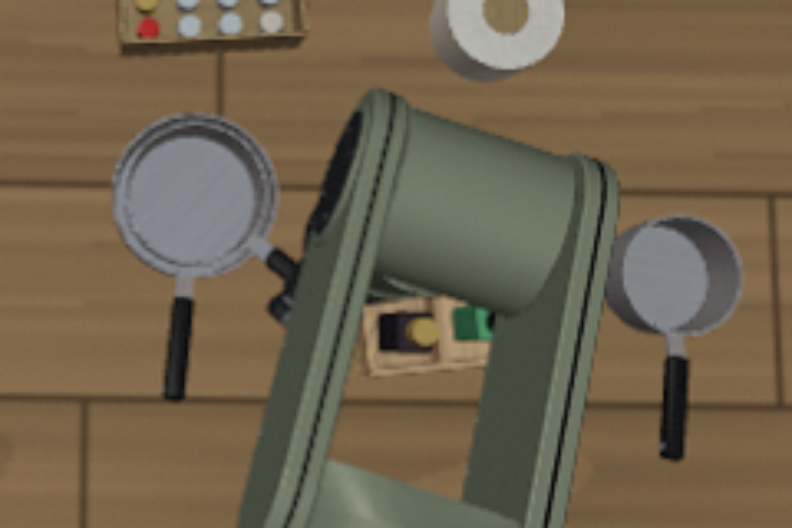

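```bash
python3 -c "
from h import *
a=cv2.imread('pics/t18.png')[180:280,460:560]
cv2.imwrite('pics/t18y.png',cv2.resize(a,None,fx=6,fy=6,interpolation=cv2.INTER_CUBIC))
a=cv2.imread('pics/s18.png')[200:300,100:200]
cv2.imwrite('pics/s18y.png',cv2.resize(a,None,fx=6,fy=6,interpolation=cv2.INTER_CUBIC))"
```

```text
(no output)
```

View pics/t18y.png

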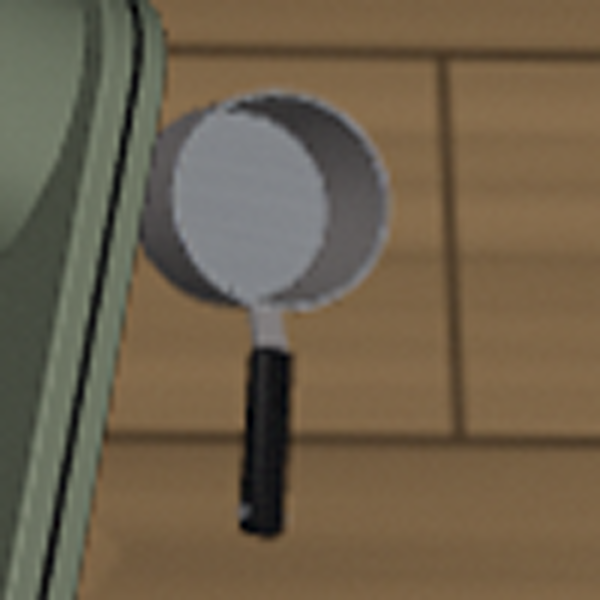

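View pics/s18y.png

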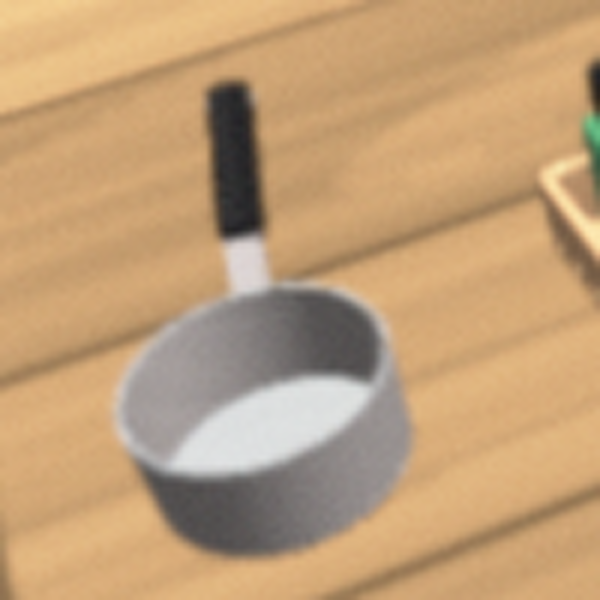

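```bash
python3 -c "
from h import *
c=dict(np.load('top.npz'));s=dict(np.load('scene.npz'))
U=lambda X,Y,z:onz(c,460+(X+.5)/6-.5,180+(Y+.5)/6-.5,z)*1000
C=U(279,201,.054);T=U(262,532,.08);I=U(270,350,.07);print(C,T,I)
for A in(T,I):
  d=A-C;print(np.degrees(np.arctan2(d[1],d[0]))%360,np.hypot(*d[:2]))
th=np.linspace(0,2*np.pi,200)
q=(proj(s,np.c_[C[0]+51*np.cos(th),C[1]+51*np.sin(th),0*th+54]/1000)-[100,200])*6
print(q.min(0),q.max(0))
for A in(T,I):print((proj(s,A/1000)-[100,200])*6)
"
```

```text
[ 513.15377334 -401.31792171   54.        ] [ 365.11471193 -375.71949185   80.        ] [ 444.99838236 -386.89826304   70.        ]
170.1896112483251 150.23595880045985
168.0540750191677 69.66407880845779
[113.62890206 277.47709742] [390.78345568 470.44990311]
[[224.96654131  88.37946908]]
[[243.7454394 223.4340117]]
```

```bash
python3 -c "
from h import *
go(423.5,-385,130,79.5)"
```

```text
turn [ 0.2 -0.2 59.6] shift [-27.8 324.5  81.7] | world d [ -86.4 -314.   -81.7] gp [509.9 -71.  211.7] w 55.1 F [-0.3 -0.2  0.2] q6 0.41 t 43.7
```

Call:
{"name": "play_rows", "arguments": {
  "rows": [
    [[0,0,8.5],[0,0,0],90],
    [[0,0,8.5],[0,0,0],90],
    [[0,0,8.5],[0,0,0],90],
    [[0,0,8.5],[0,0,0],90],
    [[0,0,8.5],[0,0,0],90],
    [[0,0,8.5],[0,0,0],90],
    [[0,0,8.5],[0,0,0],90],
    [[0,0,0],[-2,25,0],90]
  ]
}}

```text
t: 44.5
tool_pos: [0.5019, -0.0931, 0.2617]
tcp_rot: [0.996, -0.09, -0.001, -0.001]
contact_force: [0.3, -0.2, 0.4]
gripper_width: 0.0551
```

Call:
{"name": "play_rows", "arguments": {
  "rows": [
    [[0,0,0],[-4,45,0],90],
    [[0,0,0],[-4,45,0],90],
    [[0,0,0],[-4,45,0],90],
    [[0,0,0],[-4,45,0],90],
    [[0,0,0],[-4,45,0],90],
    [[0,0,0],[-4,45,0],90],
    [[0,0,0],[-2,30,0],90],
    [[0,0,0],[0,0,0],90]
  ]
}}

```text
t: 45.3
tool_pos: [0.4208, -0.3886, 0.2618]
tcp_rot: [0.996, -0.093, -0.001, -0.0]
contact_force: [-0.3, 1.1, -0.5]
gripper_width: 0.0556
```

Call:
{"name": "play_rows", "arguments": {
  "rows": [
    [[0,0,0],[0,0,20],90],
    [[0,0,0],[0,0,25],90],
    [[0,0,0],[0,0,25],90],
    [[0,0,0],[0,0,12],90],
    [[0,0,0],[0,0,0],90],
    [[0,0,0],[0,0,0],90],
    [[0,0,0],[0,0,0],90],
    [[0,0,0],[0,0,0],90]
  ]
}}

```text
t: 46.1
tool_pos: [0.4233, -0.386, 0.183]
tcp_rot: [0.996, -0.091, 0.001, 0.001]
contact_force: [-0.6, -0.5, 0.4]
gripper_width: 0.055
```

```bash
python3 -c "
from h import *
go(423.5,-385,69,79.5)
snap('scene','s19.png')
a=cv2.imread('pics/s19.png')[150:310,70:270]
cv2.imwrite('pics/s19z.png',cv2.resize(a,None,fx=3.7,fy=3.7))
"
```

```text
turn [ 0.1 -0.1  0.1] shift [-0. -1. 60.] | world d [  0.2   1.  -60. ] gp [ 423.3 -386.   129. ] w 55.0 F [-0.6 -0.5  0.4] q6 0.86 t 46.1
```

View pics/s19z.png

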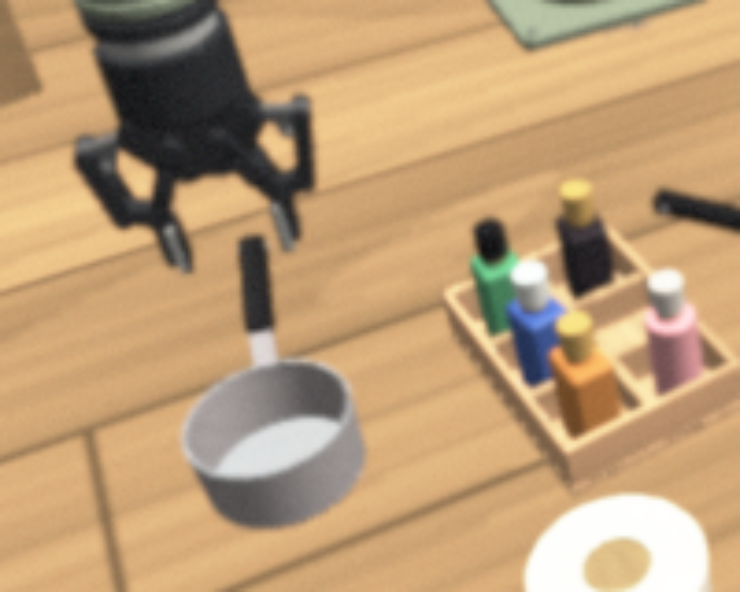

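Call:
{"name": "play_rows", "arguments": {
  "rows": [
    [[0,0,0],[0,-1,15],90],
    [[0,0,0],[0,0,20],100],
    [[0,0,0],[0,0,15],100],
    [[0,0,0],[0,0,10],110],
    [[0,0,0],[0,0,0],120],
    [[0,0,0],[0,0,0],140],
    [[0,0,0],[0,0,0],160],
    [[0,0,0],[0,0,0],180]
  ],
  "force": 60
}}

```text
t: 46.95
tool_pos: [0.4233, -0.3849, 0.1223]
tcp_rot: [0.996, -0.091, 0.001, 0.001]
contact_force: [-0.9, -0.6, 0.3]
gripper_width: 0.0252
```

Call:
{"name": "play_rows", "arguments": {
  "rows": [
    [[0,0,0],[0,0,0],190],
    [[0,0,0],[0,0,0],200],
    [[0,0,0],[0,0,0],210],
    [[0,0,0],[0,0,0],220],
    [[0,0,0],[0,0,0],240],
    [[0,0,0],[0,0,0],255],
    [[0,0,0],[0,0,0],255],
    [[0,0,0],[0,0,0],255]
  ],
  "force": 110
}}

```text
t: 47.75
tool_pos: [0.423, -0.3847, 0.122]
tcp_rot: [0.996, -0.091, 0.0, 0.0]
contact_force: [-2.0, 0.8, 5.0]
gripper_width: 0.0159
```

```bash
python3 -c "
from h import *
go(423.5,-385,69,79.5); s=telemetry.state(); print(s['wrist_torque'])"
```

```text
turn [ 0.  -0.   0.1] shift [ 0.6  0.2 -1. ] | world d [ 0.5 -0.3  1. ] gp [ 423.  -384.7   68. ] w 15.9 F [-2.   0.8  5. ] q6 0.86 t 47.8
[0.03248304 0.15140998 0.02260013]
```

Call:
{"name": "play_rows", "arguments": {
  "rows": [
    [[0,0,0],[0,0,-2],255],
    [[0,0,0],[0,0,-4],255],
    [[0,0,0],[0,0,-8],255],
    [[0,0,0],[0,0,-14],255],
    [[0,0,0],[0,0,-20],255],
    [[0,0,0],[0,0,-25],255],
    [[0,0,0],[0,0,-25],255],
    [[0,0,0],[0,0,-25],255]
  ]
}}

```text
t: 48.55
tool_pos: [0.4228, -0.3842, 0.2464]
tcp_rot: [0.996, -0.091, 0.0, 0.0]
contact_force: [0.9, -1.1, -1.1]
gripper_width: 0.0161
```

Call:
{"name": "play_rows", "arguments": {
  "rows": [
    [[0,0,0],[0,0,-15],255],
    [[0,0,0],[0,0,-7],255],
    [[0,0,0],[0,0,0],255],
    [[0,0,0],[0,0,0],255],
    [[0,0,0],[0,0,0],255],
    [[0,0,0],[0,0,0],255],
    [[0,0,0],[0,0,0],255],
    [[0,0,0],[0,0,0],255]
  ]
}}

```text
t: 49.35
tool_pos: [0.4227, -0.3842, 0.2659]
tcp_rot: [0.996, -0.091, -0.0, -0.0]
contact_force: [1.4, -0.7, -1.2]
gripper_width: 0.0161
```

```bash
python3 -c "
from h import *
go(530.5,84.8,213,29); s=telemetry.state(); print(s['wrist_torque'])
snap('scene','s20.png')
a=cv2.imread('pics/s20.png')[130:290,70:270]
cv2.imwrite('pics/s20z.png',cv2.resize(a,None,fx=3.7,fy=3.7))
snap('top','t20.png')
a=cv2.imread('pics/t20.png')[150:290,400:600]
cv2.imwrite('pics/t20z.png',cv2.resize(a,None,fx=4,fy=4))
gp=st()[0]['tool_pos'][:2]*1000
a=np.radians(169.5); u=np.array([np.cos(a),np.sin(a)])
cen=gp-91*u; print(cen)
th=np.linspace(0,2*np.pi,200)
zc=(st()[0]['tool_pos'][2]*1000-54-69+54)
P=np.c_[cen[0]+51*np.cos(th),cen[1]+51*np.sin(th),0*th+zc]/1000
for n,o,f in(('scene',(70,130),3.7),('top',(400,150),4)):
    c=dict(np.load(n+'.npz')); q=(proj(c,P)-o)*f; print(n,q.min(0),q.max(0))
"
```

```text
turn [-0.   0.  50.6] shift [-358.  -321.6   -1.1] | world d [107.8 469.    1.1] gp [ 422.7 -384.2  211.9] w 16.1 F [ 1.4 -0.7 -1.2] q6 0.86 t 49.4
[-0.00664869  0.14384633  0.01758812]
[ 512.27634499 -400.8891927 ]
scene [104.14245405 255.07343199] [294.8786562  368.91405744]
top [456.66261997 154.19591942] [626.44893062 325.59411865]
```

View pics/s20z.png

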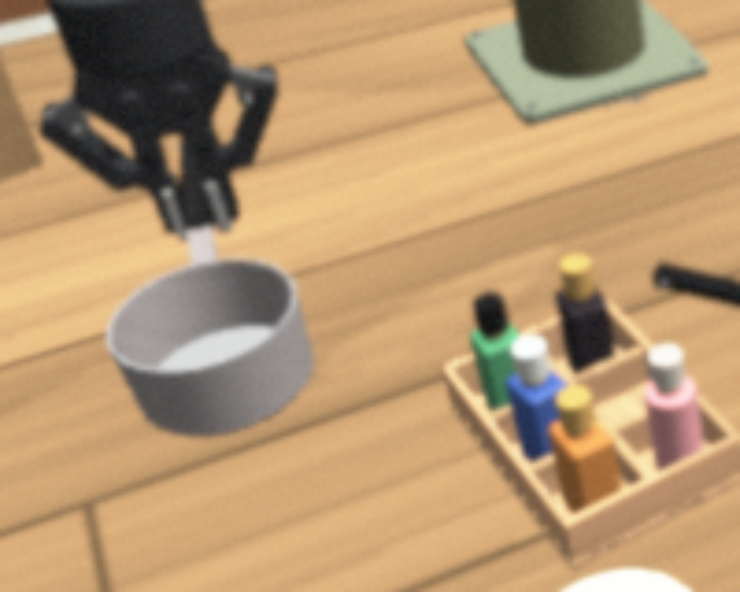

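View pics/t20z.png

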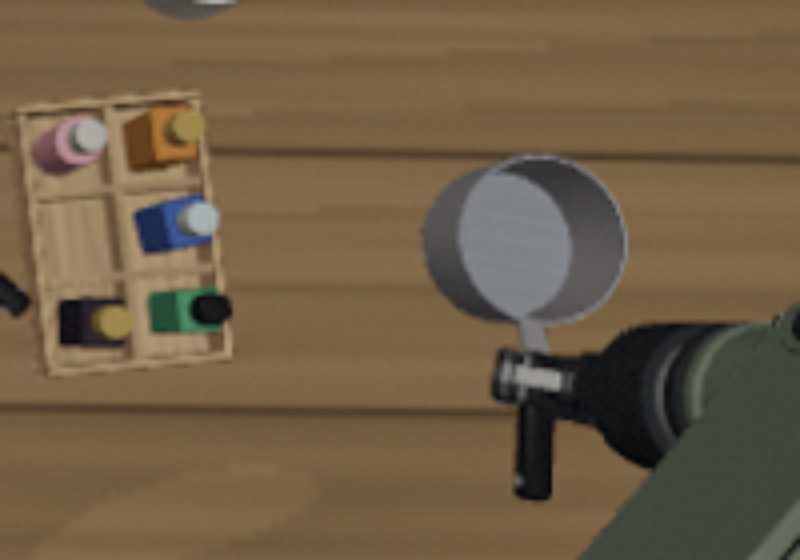

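Call:
{"name": "play_rows", "arguments": {
  "rows": [
    [[0,0,5],[0,0,0],255],
    [[0,0,7],[0,0,0],255],
    [[0,0,7.5],[0,0,0],255],
    [[0,0,7.5],[0,0,0],255],
    [[0,0,7.5],[0,0,0],255],
    [[0,0,7],[0,0,0],255],
    [[0,0,6],[0,0,0],255],
    [[0,0,3],[0,0,0],255]
  ]
}}

```text
t: 50.25
tool_pos: [0.4229, -0.3843, 0.2664]
tcp_rot: [0.861, -0.508, 0.0, -0.0]
contact_force: [-0.5, -0.2, -2.1]
gripper_width: 0.0161
```

Call:
{"name": "play_rows", "arguments": {
  "rows": [
    [[0,0,0],[-10,-9,0],255],
    [[0,0,0],[-20,-18,0],255],
    [[0,0,0],[-28,-25,0],255],
    [[0,0,0],[-32,-29,0],255],
    [[0,0,0],[-32,-29,0],255],
    [[0,0,0],[-32,-29,0],255],
    [[0,0,0],[-32,-29,0],255],
    [[0,0,0],[-32,-29,0],255]
  ]
}}

```text
t: 51.05
tool_pos: [0.4889, -0.0954, 0.2666]
tcp_rot: [0.862, -0.506, 0.0, -0.0]
contact_force: [0.8, -0.2, -1.6]
gripper_width: 0.0165
```

Call:
{"name": "play_rows", "arguments": {
  "rows": [
    [[0,0,0],[-32,-29,0],255],
    [[0,0,0],[-32,-29,0],255],
    [[0,0,0],[-30,-27,0],255],
    [[0,0,0],[-23,-20,0],255],
    [[0,0,0],[-15,-13,0],255],
    [[0,0,0],[-8,-7,0],255],
    [[0,0,0],[0,0,0],255],
    [[0,0,0],[0,0,0],255]
  ]
}}

```text
t: 51.85
tool_pos: [0.5299, 0.0847, 0.2664]
tcp_rot: [0.862, -0.507, 0.0, 0.0]
contact_force: [-0.2, -0.0, -1.2]
gripper_width: 0.016
```

```bash
python3 -c "
from h import *
go(530.5,84.8,76,29); s=telemetry.state(); print(s['wrist_torque'])"
```

```text
turn [ 0.  -0.   0.1] shift [  0.3  -0.6 136.4] | world d [ 6.000e-01  1.000e-01 -1.364e+02] gp [529.9  84.7 212.4] w 16.0 F [-0.2 -0.  -1.2] q6 2.63 t 51.9
[0.0794859  0.14508234 0.01102525]
```

Call:
{"name": "play_rows", "arguments": {
  "rows": [
    [[0,0,0],[0.3,-0.6,6],255],
    [[0,0,0],[0,0,12],255],
    [[0,0,0],[0,0,16],255],
    [[0,0,0],[0,0,18],255],
    [[0,0,0],[0,0,14],255],
    [[0,0,0],[0,0,8],255],
    [[0,0,0],[0,0,4],255],
    [[0,0,0],[0,0,0],255]
  ]
}}

```text
t: 52.65
tool_pos: [0.5307, 0.0849, 0.1879]
tcp_rot: [0.862, -0.507, -0.0, 0.0]
contact_force: [-0.2, 0.8, -0.9]
gripper_width: 0.0165
```

```bash
python3 -c "
from h import *
go(530.5,84.8,76,29); s=telemetry.state(); print(s['wrist_torque'])
snap('scene','s21.png')
a=cv2.imread('pics/s21.png')[130:260,240:400]
cv2.imwrite('pics/s21z.png',cv2.resize(a,None,fx=4.5,fy=4.5,interpolation=cv2.INTER_CUBIC))
snap('top','t21.png')
a=cv2.imread('pics/t21.png')[140:270,270:430]
cv2.imwrite('pics/t21z.png',cv2.resize(a,None,fx=4.5,fy=4.5,interpolation=cv2.INTER_CUBIC))
"
```

```text
turn [0.  0.  0.1] shift [ 0.   0.2 57.9] | world d [ -0.2  -0.1 -57.9] gp [530.7  84.9 133.9] w 16.5 F [-0.2  0.8 -0.9] q6 2.63 t 52.6
[0.16076306 0.02552332 0.0387388 ]
```

View pics/s21z.png

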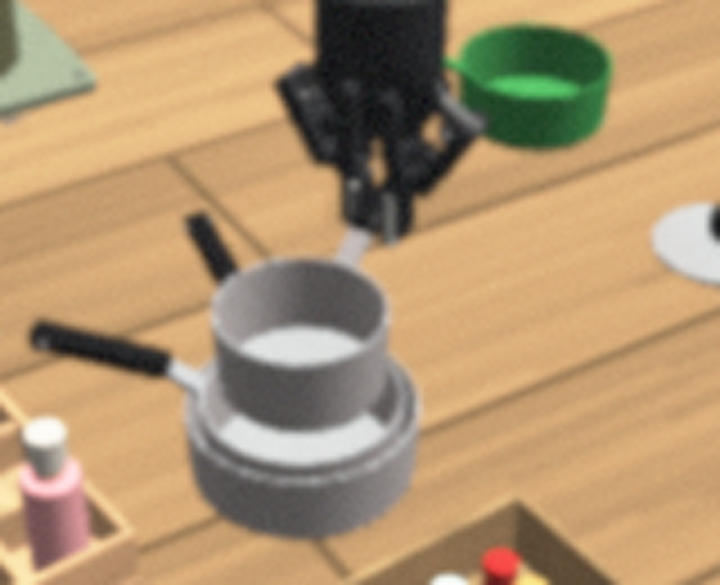

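View pics/t21z.png

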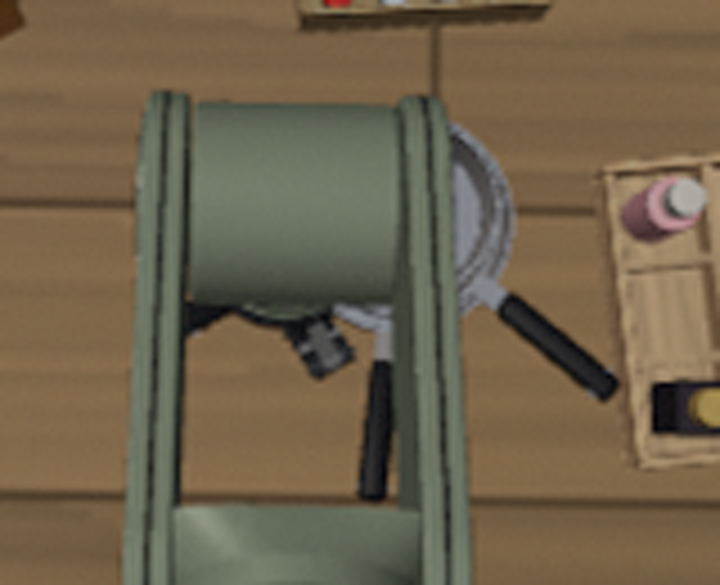

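```bash
python3 -c "
from h import *
c=dict(np.load('scene.npz'))
th=np.linspace(0,2*np.pi,400)
for cen,r,z in(((574.6,5.2),51,54+133.9-68),((574.6,5.2),60.5,56),((574.6,5.2),70,50)):
    q=(proj(c,np.c_[cen[0]+r*np.cos(th),cen[1]+r*np.sin(th),0*th+z]/1000)-[240,130])*4.5; print(q.min(0),q.max(0))"
```

```text
[207.70346084 252.22221423] [388.2573679  360.66478491]
[196.31395479 328.21496641] [402.55506684 460.38692243]
[180.5850895  326.51214994] [418.4539207 479.8693921]
```

Call:
{"name": "play_rows", "arguments": {
  "rows": [
    [[0,0,0],[0,0,4],255],
    [[0,0,0],[0,0,7],255],
    [[0,0,0],[0,0,9],255],
    [[0,0,0],[0,0,9],255],
    [[0,0,0],[0,0,7],255],
    [[0,0,0],[0,0,4],255],
    [[0,0,0],[0,0,2],255],
    [[0,0,0],[0,0,0],255]
  ]
}}

```text
t: 53.55
tool_pos: [0.5307, 0.0851, 0.146]
tcp_rot: [0.862, -0.507, -0.0, 0.0]
contact_force: [-0.6, 1.2, -1.7]
gripper_width: 0.0161
```

```bash
python3 -c "
from h import *
go(530.5,84.8,76,29); s=telemetry.state(); print(s['wrist_torque'])
snap('scene','s22.png')
a=cv2.imread('pics/s22.png')[130:260,240:400]
cv2.imwrite('pics/s22z.png',cv2.resize(a,None,fx=4.5,fy=4.5,interpolation=cv2.INTER_CUBIC))
"
```

```text
turn [0.  0.  0.1] shift [ 0.2  0.3 16. ] | world d [ -0.2  -0.3 -16. ] gp [530.7  85.1  92. ] w 16.1 F [-0.6  1.2 -1.7] q6 2.63 t 53.5
[ 0.17144653  0.04675242 -0.02388184]
```

View pics/s22z.png

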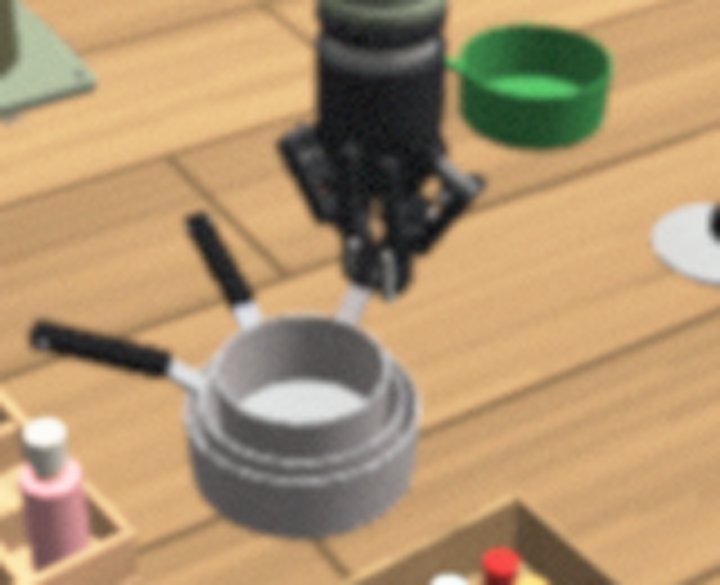

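```bash
python3 -c "
from h import *
go(531.7,86.7,76,29)"
```

```text
turn [-0.  -0.   0.1] shift [-1.1 -1.4 16.4] | world d [  0.7   1.6 -16.4] gp [531.   85.1  92.4] w 15.9 F [-0.  -0.4 -2.3] q6 2.63 t 53.6
```

Call:
{"name": "play_rows", "arguments": {
  "rows": [
    [[0,0,0],[-0.5,-0.7,2],255],
    [[0,0,0],[-0.5,-0.7,3],255],
    [[0,0,0],[0,0,3],255],
    [[0,0,0],[0,0,2],255],
    [[0,0,0],[0,0,1.5],255],
    [[0,0,0],[0,0,1],255],
    [[0,0,0],[0,0,1],255],
    [[0,0,0],[0,0,0],255]
  ]
}}

```text
t: 54.4
tool_pos: [0.5315, 0.0867, 0.1328]
tcp_rot: [0.862, -0.507, -0.0, 0.0]
contact_force: [0.0, -0.1, -1.8]
gripper_width: 0.0162
```

Call:
{"name": "play_rows", "arguments": {
  "rows": [
    [[0,0,0],[0,0,0.6],255],
    [[0,0,0],[0,0,0.5],255],
    [[0,0,0],[0,0,0.5],255],
    [[0,0,0],[0,0,0],255],
    [[0,0,0],[0,0,0],255],
    [[0,0,0],[0,0,0],255],
    [[0,0,0],[0,0,0],255],
    [[0,0,0],[0,0,0],255]
  ]
}}

```text
t: 55.2
tool_pos: [0.5316, 0.0867, 0.1313]
tcp_rot: [0.862, -0.507, 0.0, -0.0]
contact_force: [-0.3, -0.3, -1.2]
gripper_width: 0.0162
```

```bash
python3 -c "
from h import *
go(531.7,86.7,76,29)"
```

```text
turn [-0.  -0.   0.1] shift [ 0.  -0.1  1.3] | world d [ 0.1  0.  -1.3] gp [531.6  86.7  77.3] w 16.2 F [-0.3 -0.3 -1.2] q6 2.63 t 55.2
```

Call:
{"name": "play_rows", "arguments": {
  "rows": [
    [[0,0,0],[0,0,0.5],255],
    [[0,0,0],[0,0,0.5],255],
    [[0,0,0],[0,0,0.3],255],
    [[0,0,0],[0,0,0.3],255],
    [[0,0,0],[0,0,0],255],
    [[0,0,0],[0,0,0],255],
    [[0,0,0],[0,0,0],255],
    [[0,0,0],[0,0,0],255]
  ]
}}

```text
t: 56.0
tool_pos: [0.5317, 0.0869, 0.1302]
tcp_rot: [0.862, -0.507, 0.0, -0.0]
contact_force: [-3.1, 1.4, 4.7]
gripper_width: 0.016
```

```bash
python3 -c "
from h import *
go(531.7,86.7,76,29)"
```

```text
turn [-0.   0.   0.1] shift [0.1 0.1 0.2] | world d [-0.  -0.2 -0.2] gp [531.7  86.9  76.2] w 16.0 F [-3.1  1.4  4.7] q6 2.63 t 56.0
```

Contact at the expected height. Release and rise.

Call:
{"name": "play_rows", "arguments": {
  "rows": [
    [[0,0,0],[0,0,0],200],
    [[0,0,0],[0,0,0],190],
    [[0,0,0],[0,0,0],180],
    [[0,0,0],[0,0,0],165],
    [[0,0,0],[0,0,0],150],
    [[0,0,0],[0,0,0],130],
    [[0,0,0],[0,0,0],120],
    [[0,0,0],[0,0,0],115]
  ]
}}

```text
t: 56.8
tool_pos: [0.5316, 0.0867, 0.1297]
tcp_rot: [0.862, -0.507, 0.0, -0.0]
contact_force: [0.8, 0.8, -0.8]
gripper_width: 0.0468
```

Call:
{"name": "play_rows", "arguments": {
  "rows": [
    [[0,0,0],[0,0,-4],115],
    [[0,0,0],[0,0,-10],115],
    [[0,0,0],[0,0,-20],115],
    [[0,0,0],[0,0,-25],115],
    [[0,0,0],[0,0,-25],115],
    [[0,0,0],[0,0,-25],115],
    [[0,0,0],[0,0,-15],115],
    [[0,0,0],[0,0,0],115]
  ]
}}

```text
t: 57.6
tool_pos: [0.5335, 0.0867, 0.2577]
tcp_rot: [0.862, -0.507, 0.003, -0.002]
contact_force: [-0.1, 0.8, -0.1]
gripper_width: 0.047
```

```bash
python3 -c "
from h import *
go(536,372,130,60)
go(536,372,130,120)
snap('scene','s23.png')
a=cv2.imread('pics/s23.png')[130:280,240:440]
cv2.imwrite('pics/s23z.png',cv2.resize(a,None,fx=4,fy=4,interpolation=cv2.INTER_CUBIC))
snap('top','t23.png')
a=cv2.imread('pics/t23.png')[140:270,200:430]
cv2.imwrite('pics/t23z.png',cv2.resize(a,None,fx=3.4,fy=3.4,interpolation=cv2.INTER_CUBIC))
"
```

```text
turn [ -0.3  -0.3 -30.9] shift [-140.5 -248.3   73.7] | world d [  2.5 285.3 -73.7] gp [533.5  86.7 203.7] w 47.0 F [-0.1  0.8 -0.1] q6 2.63 t 57.6
turn [-0.5  0.1 89.1] shift [-144.8  245.8   73.7] | world d [  2.5 285.3 -73.7] gp [533.5  86.7 203.7] w 47.0 F [-0.1  0.8 -0.1] q6 2.63 t 57.6
```

View pics/s23z.png

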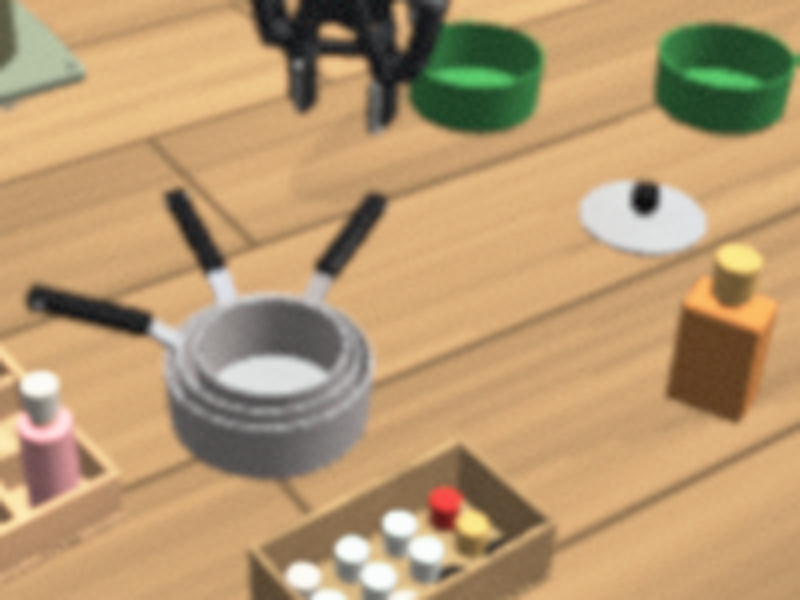

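View pics/t23z.png

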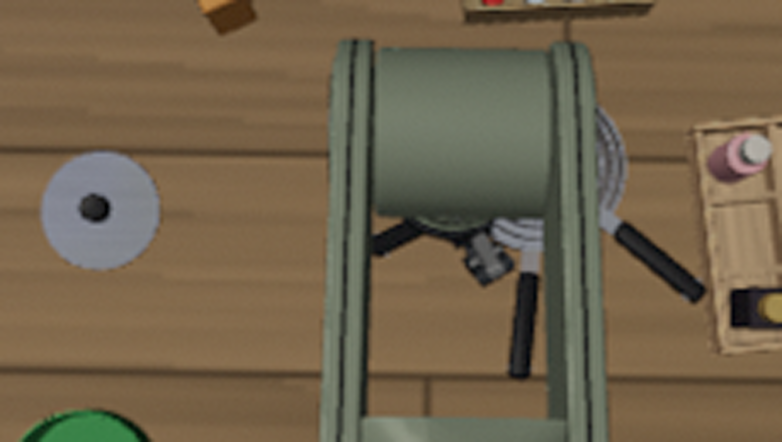

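```bash
python3 -c "
from h import *
go(536.6,372.5,100,80)"
```

```text
turn [ -0.   -0.  -50.9] shift [ -44.7 -282.4  100.1] | world d [   5.   285.8 -100.1] gp [531.6  86.7 200.1] w 46.7 F [-0.5 -0.4 -0.8] q6 2.63 t 57.7
```

Call:
{"name": "play_rows", "arguments": {
  "rows": [
    [[0,0,-8.5],[0,0,0],115],
    [[0,0,-8.5],[0,0,0],115],
    [[0,0,-8.5],[0,0,0],115],
    [[0,0,-8.5],[0,0,0],115],
    [[0,0,-8.5],[0,0,0],115],
    [[0,0,-8.5],[0,0,0],115],
    [[0,0,0],[-4,-25,0],115],
    [[0,0,0],[-7,-45,0],115]
  ]
}}

```text
t: 58.5
tool_pos: [0.5323, 0.156, 0.2519]
tcp_rot: [0.996, -0.089, -0.001, 0.001]
contact_force: [1.0, -0.0, 0.5]
gripper_width: 0.0472
```

Call:
{"name": "play_rows", "arguments": {
  "rows": [
    [[0,0,0],[-7,-45,0],115],
    [[0,0,0],[-7,-45,0],115],
    [[0,0,0],[-7,-45,10],115],
    [[0,0,0],[-7,-45,20],115],
    [[0,0,0],[-6,-32,25],115],
    [[0,0,0],[0,0,25],115],
    [[0,0,0],[0,0,20],115],
    [[0,0,0],[0,0,0],115]
  ]
}}

```text
t: 59.3
tool_pos: [0.5321, 0.3708, 0.1474]
tcp_rot: [0.996, -0.086, -0.005, 0.003]
contact_force: [-0.2, -1.2, 0.8]
gripper_width: 0.047
```

Call:
{"name": "play_rows", "arguments": {
  "rows": [
    [[0,0,0],[0,0,0],115],
    [[0,0,0],[0,0,0],115],
    [[0,0,0],[0,0,0],115],
    [[0,0,0],[0,0,0],115],
    [[0,0,0],[0,0,0],115],
    [[0,0,0],[0,0,0],115],
    [[0,0,0],[0,0,0],115],
    [[0,0,0],[0,0,0],115]
  ]
}}

```text
t: 60.1
tool_pos: [0.5358, 0.3722, 0.1537]
tcp_rot: [0.996, -0.086, 0.0, -0.0]
contact_force: [-0.3, -0.5, -0.7]
gripper_width: 0.0473
```

```bash
python3 -c "
from h import *
go(536.6,372.5,35,80)
c=snap('scene','s24.png')
print((proj(c,[.5366,.3725,.036])-[300,100])*4)
a=cv2.imread('pics/s24.png')[100:250,300:500]
cv2.imwrite('pics/s24z.png',cv2.resize(a,None,fx=4,fy=4,interpolation=cv2.INTER_CUBIC))
snap('top','t24.png')
a=cv2.imread('pics/t24.png')[140:270,200:430]
cv2.imwrite('pics/t24z.png',cv2.resize(a,None,fx=3.4,fy=3.4,interpolation=cv2.INTER_CUBIC))
"
```

```text
turn [-0.  -0.   0.1] shift [ 0.8 -0.5 64.7] | world d [  0.8   0.3 -64.7] gp [535.8 372.2  99.7] w 47.3 F [-0.3 -0.5 -0.7] q6 2.22 t 60.1
[[403.79719612 304.76746555]]
```

View pics/s24z.png

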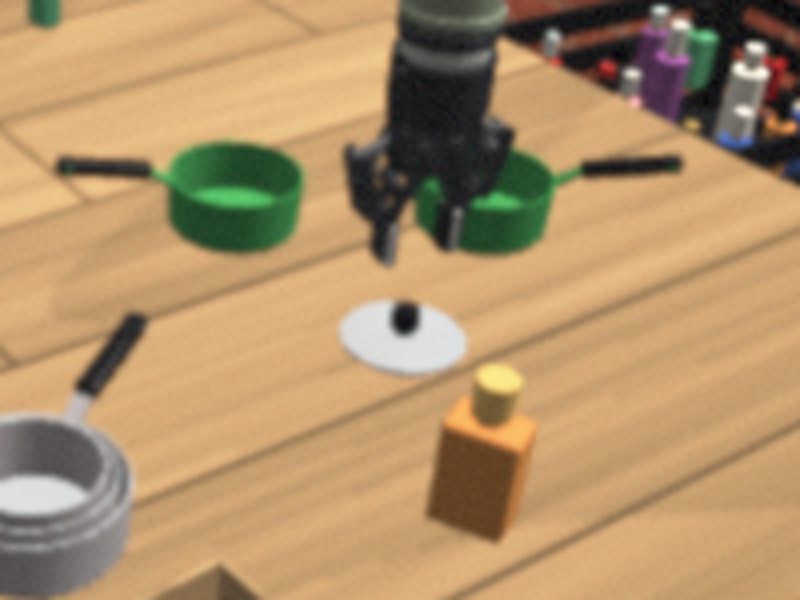

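View pics/t24z.png

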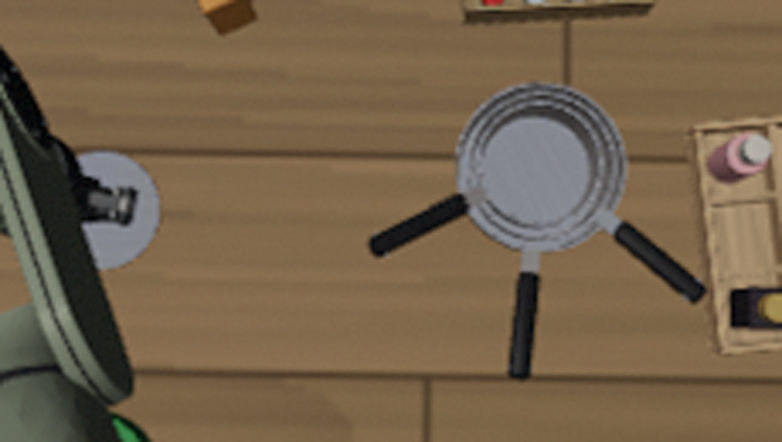

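Call:
{"name": "play_rows", "arguments": {
  "rows": [
    [[0,0,0],[0.8,-0.5,12],125],
    [[0,0,0],[0,0,16],130],
    [[0,0,0],[0,0,16],130],
    [[0,0,0],[0,0,10],130],
    [[0,0,0],[0,0,6],130],
    [[0,0,0],[0,0,3],130],
    [[0,0,0],[0,0,0],130],
    [[0,0,0],[0,0,0],130]
  ],
  "force": 50
}}

```text
t: 61.0
tool_pos: [0.5371, 0.3728, 0.0913]
tcp_rot: [0.996, -0.086, 0.001, -0.0]
contact_force: [0.1, -0.1, 0.4]
gripper_width: 0.0415
```

```bash
python3 -c "
from h import *
go(536.6,372.5,35,80)
c=snap('scene','s25.png')
a=cv2.imread('pics/s25.png')[140:220,350:450]
cv2.imwrite('pics/s25z.png',cv2.resize(a,None,fx=7,fy=7,interpolation=cv2.INTER_CUBIC))
a=cv2.imread('pics/t24.png')[150:260,300:420]
cv2.imwrite('pics/t24y.png',cv2.resize(a,None,fx=5,fy=5,interpolation=cv2.INTER_CUBIC))
"
```

```text
turn [-0.  -0.1  0.1] shift [-0.5  0.4  2.3] | world d [-0.5 -0.3 -2.3] gp [537.1 372.8  37.3] w 41.5 F [ 0.1 -0.1  0.4] q6 2.22 t 61.0
```

View pics/s25z.png

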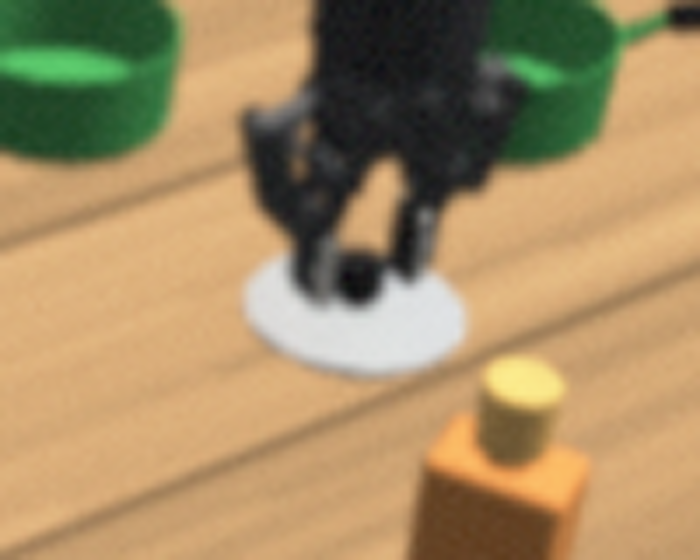

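View pics/t24y.png

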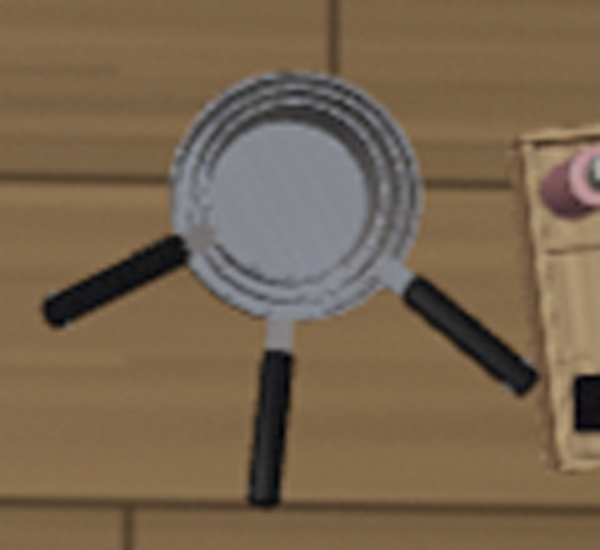

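Call:
{"name": "play_rows", "arguments": {
  "rows": [
    [[0,0,0],[-0.5,0.4,1],135],
    [[0,0,0],[0,0,1],145],
    [[0,0,0],[0,0,0],155],
    [[0,0,0],[0,0,0],165],
    [[0,0,0],[0,0,0],175],
    [[0,0,0],[0,0,0],185],
    [[0,0,0],[0,0,0],200],
    [[0,0,0],[0,0,0],220]
  ],
  "force": 50
}}

```text
t: 61.85
tool_pos: [0.5363, 0.3724, 0.0891]
tcp_rot: [0.996, -0.086, 0.0, -0.0]
contact_force: [-0.7, 0.2, 2.8]
gripper_width: 0.0223
```

Call:
{"name": "play_rows", "arguments": {
  "rows": [
    [[0,0,0],[0,0,0],255],
    [[0,0,0],[0,0,0],255],
    [[0,0,0],[0,0,0],255],
    [[0,0,0],[0,0,-3],255],
    [[0,0,0],[0,0,-8],255],
    [[0,0,0],[0,0,-15],255],
    [[0,0,0],[0,0,-20],255],
    [[0,0,0],[0,0,-25],255]
  ]
}}

```text
t: 62.65
tool_pos: [0.5356, 0.3719, 0.1603]
tcp_rot: [0.996, -0.086, -0.001, 0.0]
contact_force: [0.1, 0.0, -1.6]
gripper_width: 0.0225
```

Call:
{"name": "play_rows", "arguments": {
  "rows": [
    [[0,0,0],[0,0,-25],255],
    [[0,0,0],[0,0,-25],255],
    [[0,0,0],[0,0,-15],255],
    [[0,0,0],[0,0,-5],255],
    [[0,0,0],[0,0,0],255],
    [[0,0,0],[0,0,0],255],
    [[0,0,0],[0,0,0],255],
    [[0,0,0],[0,0,0],255]
  ]
}}

```text
t: 63.45
tool_pos: [0.5355, 0.3719, 0.228]
tcp_rot: [0.996, -0.086, -0.001, 0.001]
contact_force: [0.5, 0.3, -1.6]
gripper_width: 0.022
```

```bash
python3 -c "
from h import *
c=dict(np.load('top.npz')); print(onz(c,300+295.5/5-.5,150+195.5/5-.5,.062)*1000)
print(onz(c,300+297.5/5-.5,150+196/5-.5,.050)*1000)
go(574.6,5.2,170,80)
c=snap('scene','s26.png')
a=cv2.imread('pics/s26.png')[80:230,300:500]
cv2.imwrite('pics/s26z.png',cv2.resize(a,None,fx=4,fy=4,interpolation=cv2.INTER_CUBIC))
"
```

```text
[573.38329663   6.91294785  62.        ]
[574.65291613   4.62910501  50.        ]
turn [0.1 0.1 0.1] shift [102.2 354.3   4. ] | world d [  39.1 -366.7   -4. ] gp [535.5 371.9 174. ] w 22.0 F [ 0.5  0.3 -1.6] q6 2.22 t 63.5
```

View pics/s26z.png

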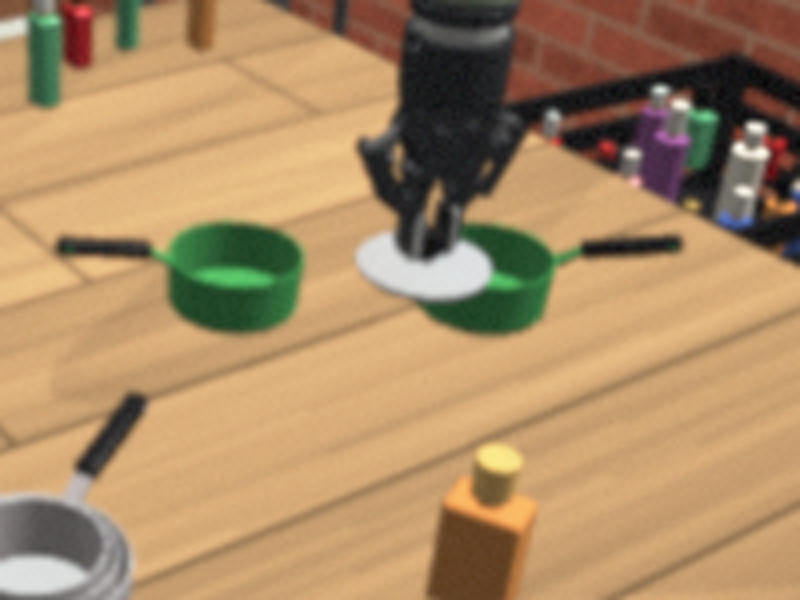

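Call:
{"name": "play_rows", "arguments": {
  "rows": [
    [[0,0,0],[5,15,0],255],
    [[0,0,0],[10,33,0],255],
    [[0,0,0],[13,45,0],255],
    [[0,0,0],[13,45,0],255],
    [[0,0,0],[13,45,0],255],
    [[0,0,0],[13,45,0],255],
    [[0,0,0],[13,45,0],255],
    [[0,0,0],[11,40,0],255]
  ]
}}

```text
t: 64.3
tool_pos: [0.5715, 0.045, 0.2298]
tcp_rot: [0.996, -0.087, 0.0, 0.0]
contact_force: [0.9, 0.1, -0.6]
gripper_width: 0.0219
```

Call:
{"name": "play_rows", "arguments": {
  "rows": [
    [[0,0,0],[7,25,0],255],
    [[0,0,0],[4,15,0],255],
    [[0,0,0],[0,0,10],255],
    [[0,0,0],[0,0,15],255],
    [[0,0,0],[0,0,15],255],
    [[0,0,0],[0,0,8],255],
    [[0,0,0],[0,0,0],255],
    [[0,0,0],[0,0,0],255]
  ]
}}

```text
t: 65.1
tool_pos: [0.5756, 0.0078, 0.1811]
tcp_rot: [0.996, -0.086, -0.0, -0.0]
contact_force: [0.3, -0.1, -0.8]
gripper_width: 0.0221
```

```bash
python3 -c "
from h import *
go(574.5,6.8,91,80)
c=snap('scene','s27.png')
a=cv2.imread('pics/s27.png')[130:250,240:400]
cv2.imwrite('pics/s27z.png',cv2.resize(a,None,fx=5,fy=5,interpolation=cv2.INTER_CUBIC))
"
```

```text
turn [-0.   0.1  0.2] shift [-1.   1.1 36.1] | world d [ -1.1  -1.  -36.1] gp [575.6   7.8 127.1] w 22.1 F [ 0.3 -0.1 -0.8] q6 1.61 t 65.1
```

View pics/s27z.png

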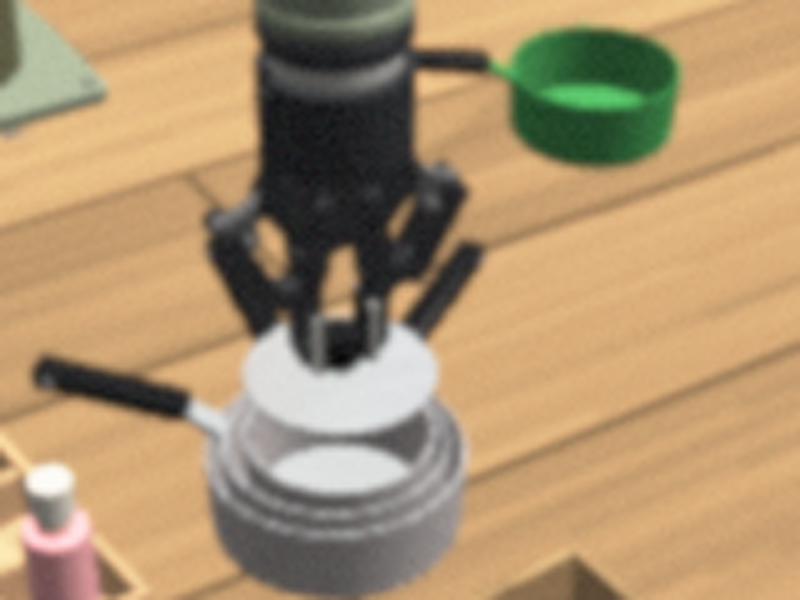

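Call:
{"name": "play_rows", "arguments": {
  "rows": [
    [[0,0,0],[-1,1,4],255],
    [[0,0,0],[0,0,7],255],
    [[0,0,0],[0,0,8],255],
    [[0,0,0],[0,0,5],255],
    [[0,0,0],[0,0,3],255],
    [[0,0,0],[0,0,2],255],
    [[0,0,0],[0,0,1],255],
    [[0,0,0],[0,0,0],255]
  ]
}}

```text
t: 65.95
tool_pos: [0.5747, 0.0061, 0.1517]
tcp_rot: [0.996, -0.086, 0.0, -0.0]
contact_force: [-0.6, 1.1, -0.4]
gripper_width: 0.0221
```

```bash
python3 -c "
from h import *
go(574.5,6.8,91,80)
c=snap('scene','s28.png')
a=cv2.imread('pics/s28.png')[130:250,240:400]
cv2.imwrite('pics/s28z.png',cv2.resize(a,None,fx=5,fy=5,interpolation=cv2.INTER_CUBIC))
"
```

```text
turn [-0.  -0.   0.1] shift [-0.3 -0.6  6.7] | world d [-0.2  0.7 -6.7] gp [574.7   6.1  97.7] w 22.1 F [-0.6  1.1 -0.4] q6 1.6 t 66.0
```

View pics/s28z.png

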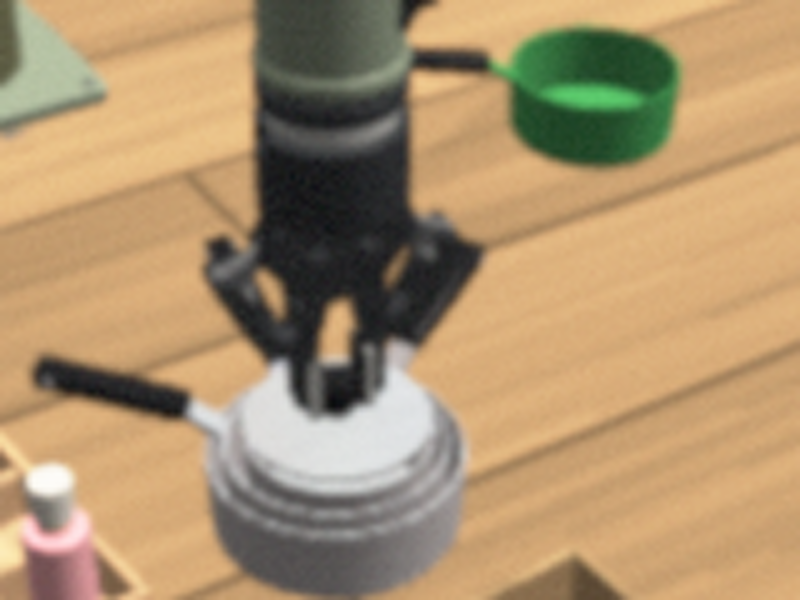

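Call:
{"name": "play_rows", "arguments": {
  "rows": [
    [[0,0,0],[0,-0.6,1],255],
    [[0,0,0],[0,0,1.5],255],
    [[0,0,0],[0,0,1.5],255],
    [[0,0,0],[0,0,1],255],
    [[0,0,0],[0,0,0.5],255],
    [[0,0,0],[0,0,0.5],255],
    [[0,0,0],[0,0,0],255],
    [[0,0,0],[0,0,0],255]
  ]
}}

```text
t: 66.8
tool_pos: [0.5748, 0.0067, 0.1457]
tcp_rot: [0.996, -0.086, 0.0, -0.0]
contact_force: [-0.3, 0.2, -1.6]
gripper_width: 0.0223
```

```bash
python3 -c "
from h import *
go(574.5,6.8,91,80)"
```

```text
turn [-0.  -0.   0.1] shift [-0.3 -0.   0.7] | world d [-0.3  0.1 -0.7] gp [574.8   6.7  91.7] w 22.3 F [-0.3  0.2 -1.6] q6 1.6 t 66.8
```

Call:
{"name": "play_rows", "arguments": {
  "rows": [
    [[0,0,0],[0,0,0.5],255],
    [[0,0,0],[0,0,0.5],255],
    [[0,0,0],[0,0,0.3],255],
    [[0,0,0],[0,0,0],255],
    [[0,0,0],[0,0,0],255],
    [[0,0,0],[0,0,0],255],
    [[0,0,0],[0,0,0],255],
    [[0,0,0],[0,0,0],255]
  ]
}}

```text
t: 67.6
tool_pos: [0.5749, 0.0067, 0.1451]
tcp_rot: [0.996, -0.086, 0.0, 0.0]
contact_force: [-2.4, -0.4, 4.3]
gripper_width: 0.0222
```

```bash
python3 -c "
from h import *
go(574.5,6.8,91,80)"
```

```text
turn [ 0.  -0.   0.1] shift [-0.4 -0.   0.1] | world d [-0.4  0.1 -0.1] gp [574.9   6.7  91.1] w 22.2 F [-2.4 -0.4  4.3] q6 1.6 t 67.6
```

Seated at the expected height. Release, rise.

Call:
{"name": "play_rows", "arguments": {
  "rows": [
    [[0,0,0],[0,0,0],185],
    [[0,0,0],[0,0,0],175],
    [[0,0,0],[0,0,0],165],
    [[0,0,0],[0,0,0],155],
    [[0,0,0],[0,0,0],145],
    [[0,0,0],[0,0,0],135],
    [[0,0,0],[0,0,0],135],
    [[0,0,0],[0,0,0],135]
  ]
}}

```text
t: 68.4
tool_pos: [0.5748, 0.0067, 0.1443]
tcp_rot: [0.996, -0.086, -0.0, -0.0]
contact_force: [0.5, -0.5, -0.3]
gripper_width: 0.0402
```

Call:
{"name": "play_rows", "arguments": {
  "rows": [
    [[0,0,0],[0,0,-3],135],
    [[0,0,0],[0,0,-8],135],
    [[0,0,0],[0,0,-15],135],
    [[0,0,0],[0,0,-25],135],
    [[0,0,0],[0,0,-30],135],
    [[0,0,0],[0,0,-30],135],
    [[0,0,0],[0,0,-30],135],
    [[0,0,0],[0,0,-20],135]
  ]
}}

```text
t: 69.2
tool_pos: [0.5757, 0.0066, 0.31]
tcp_rot: [0.996, -0.086, 0.003, 0.0]
contact_force: [0.2, 0.3, 0.4]
gripper_width: 0.0401
```

```bash
python3 -c "
from h import *
go(450,250,250,80)"
```

```text
turn [-0.  -0.3  0.1] shift [-166.1 -217.9    6. ] | world d [-125.7  243.4   -6. ] gp [575.7   6.6 256. ] w 40.1 F [0.2 0.3 0.4] q6 1.6 t 69.2
```

Call:
{"name": "play_rows", "arguments": {
  "rows": [
    [[0,0,0],[-15,-20,0],135],
    [[0,0,0],[-28,-36,0],135],
    [[0,0,0],[-30,-39,0],135],
    [[0,0,0],[-30,-39,0],135],
    [[0,0,0],[-30,-39,0],135],
    [[0,0,0],[-20,-28,0],135],
    [[0,0,0],[-12,-16,0],135],
    [[0,0,0],[0,0,0],135]
  ]
}}

```text
t: 70.0
tool_pos: [0.4484, 0.2511, 0.307]
tcp_rot: [0.996, -0.084, 0.001, -0.001]
contact_force: [0.7, -0.3, 0.0]
gripper_width: 0.0403
```

```bash
python3 -c "
from h import *
c=snap('scene','s29.png')
a=cv2.imread('pics/s29.png')[130:300,140:410]
cv2.imwrite('pics/s29z.png',cv2.resize(a,None,fx=2.9,fy=2.9,interpolation=cv2.INTER_CUBIC))
snap('top','t29.png')
a=cv2.imread('pics/t29.png')[100:280,260:500]
cv2.imwrite('pics/t29z.png',cv2.resize(a,None,fx=3.3,fy=3.3,interpolation=cv2.INTER_CUBIC))
"
```

```text
(no output)
```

View pics/s29z.png

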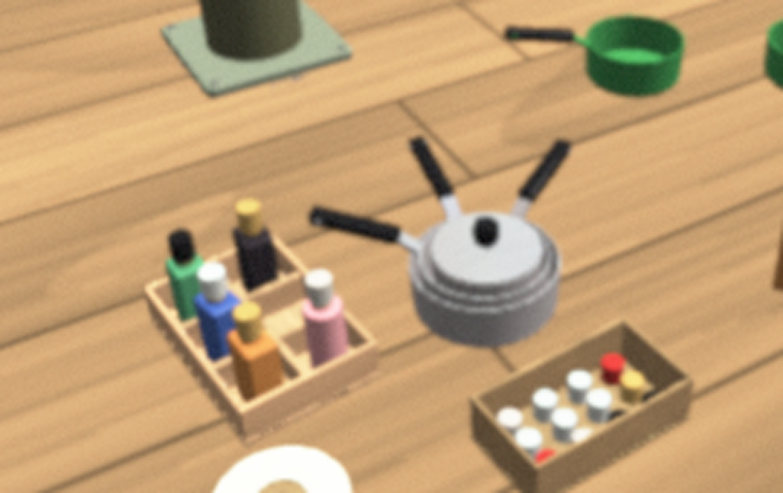

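View pics/t29z.png

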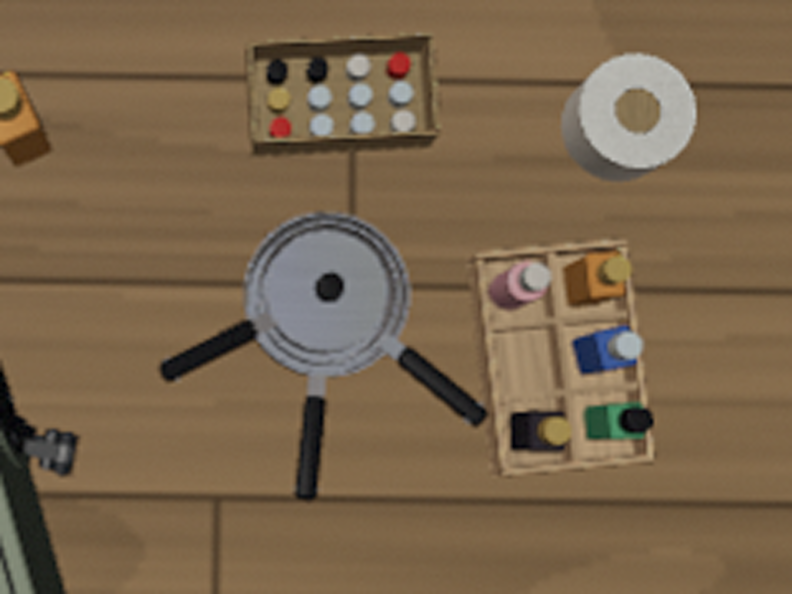

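```bash
python3 -c "
from h import *
c=dict(np.load('top.npz'));U=lambda X,Y,z:np.round(onz(c,260+(X+.5)/3.3-.5,100+(Y+.5)/3.3-.5,z)*1000,1)
print('knob',U(329,287,.092),'panl',U(328,294,.05))
T=[U(306,496,.08),U(480,418,.084),U(170,372,.088)];print(T,[np.hypot(*(T[i]-T[j])[:2]) for i,j in((0,1),(0,2),(1,2))])
s=dict(np.load('scene.npz'));print((proj(s,[.5748,.0067,.092])-[140,130])*2.9)
print(telemetry.state()['t']); workorder.finish_job()"
```

```text
knob [574.9   7.9  92. ] panl [574.5   4.5  50. ]
[array([407.3,  24.2,  80. ]), array([ 471.7, -115.1,   84. ]), array([504.5, 134.8,  88. ])] [np.float64(153.4661200395709), np.float64(147.24197771016253), np.float64(252.0433494460824)]
[[484.09038239 220.60786622]]
70.1
the job is handed in; nothing more can be done
```

The job is handed in at about 70 s. No checks failed, but I don't have the verdict, since handing in reports none.

- **Bottles:** there were three in the pans: amber, pink and green. Each now stands upright in its own compartment. I lowered each one until the wrist force showed it was resting on the tray floor. The two bottles already in the tray look upright and in place, and I didn't go near the things at the back of the bench.
- **Nest:** I lowered the middle pan into the largest and the smallest into the middle one. Both touched down within about 0.2 mm of the expected height. In the last pictures the rims look concentric and level, and the handle ends are about 147, 153 and 252 mm apart.
- **Lid:** it is on the smallest pan. It touched down at its seat height, and the knob is about 3 mm from the largest pan's centre.
- **Knocked pan:** the smallest pan was shoved aside by about 30 mm while I was working elsewhere. I noticed this in the pictures and measured its position again before picking it up.

The two cameras disagreed by about one pixel (2–3 mm) on where the pans were, which is within the play between them. At the end the arm was clear of everything.

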